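# Padlock the medicine box on the breakfast bar

### The job

Lock up the medicine box: shut its lid so that the two padlock tabs at the front lie on each other, stand the open padlock upright on the counter under the tabs with the short leg of its shackle over the eye, and press the shackle down through the eye until it clicks and stays down when you let go. Press only as hard as the lock needs and never ram or lean on the shackle, whether it sits on a tab or has reached the bottom; leave the other things where they are.

Things in the scene. Friction and masses are not known exactly. Their poses are not given: they have to be found in the camera images.
- medbox: white steel medicine box, green cross on its lid, 180 (front to back) x 260 (wide) x 88 mm high when shut; heavy, does not move. Origin: centre of its underside on the counter; x points from its front (plane x = -90 mm) to its hinged back, y to its left, z up. Base 52 mm high, lid 36 mm high. Each has a flat steel padlock tab standing out level from the middle of its front
- eye (a point): centre of the 12 mm vertical hole (eye) in the base's tab, on its upper face, 52 mm above the counter, 18 mm before the box front; axes as the box. Each tab is 36 mm wide, 3 mm thick, stands out 32 mm; hole rims bevelled 1 mm. Shut, the lid's tab lies on the base's with its eye in line: the pair spans heights 49 to 55 mm
- lid (a joint): the lid's hinge along the box's back, x = +90 mm, height 52 mm in the box's frame; radians, 0 = shut, grows as the front edge rises. Starts between 0.25 and 0.6. A stiff hinge: the lid stays where it is left; pushing its top down 120 mm from the hinge takes about 2 to 6 N
- lid_edge (a point): middle of the lid's upper front edge, 180 mm from the hinge, 88 mm above the counter when shut
- padlock: large open adjustable-shackle padlock: laminated steel body 52 (its x) x 26 (y) x 46 mm high standing loose on the counter, 0.38 to 0.5 kg in all; origin: centre of its underside, z up. Its long shackle of 9 mm bar lies in the x-z plane: the long leg at x = -15 mm stays in the body, the short leg at x = +15 mm ends above its hole. Lifted by the shackle, the body hangs below it as it stands
- shackle (a joint): how far the shackle is pushed into the body, m; 0 = fully up; slides straight, no swivel. A spring returns it (3 to 5.5 N); damped, 1.5 N more per 10 mm/s. A hidden pawl, set inside at an unseen depth, clicks somewhere at 14.5 to 30 mm: 3 mm before, the push peaks at 8 to 12 N, then drops; a hard stop comes 1 to 2 mm after. Clicked, it stays down for good. Over 30 N on the counter or 25 N on the tabs counts as rammed
- toe (a point): lowest point of the round toe (9 mm diameter) of the shackle's short leg. Shackle up, it is 59 mm above the lock's underside, 13 mm above the body's top, a gap that takes both tabs. Axes as the padlock
- bow (a point): highest point of the shackle's bow, midway between the legs, 123 mm above the lock's underside when the shackle is up. The bow is a half circle of 9 mm round bar, 15 mm centre-line radius, so the bar's centre is 4.5 mm below this point. Axes as the padlock
- counter: the counter top (dark laminate, oak edge), its upper face at height 0
- pills: amber pill bottle, 34 mm diameter, 62 mm high, beside the box; leave it
- plasters: carton of plasters, 35 x 75 x 50 mm, on the box's other side; leave it
- pills_in: amber pill bottle, 34 mm diameter, 62 mm high, standing in the box; leave it there
- carton_in: paper carton, 50 x 80 x 45 mm, in the box; leave it there
- mug: blue mug, 82 mm diameter, 92 mm high; leave it
- pepper: dark wooden pepper mill, 56 mm diameter, 152 mm high; leave it
- spoon: teaspoon, 150 mm long, lying; leave it
- lock_small: small shut brass luggage padlock, about 41 x 28 x 11 mm, lying flat; leave it
Not all that is in view belongs to the job. What is shaped like the padlock but purple is not meant.

How it is judged (in metres and radians):
On the way, in this order (a step that is already met when the one before it is completed fails the run):
1. the lid is shut, the two tabs lying on each other (lid joint below 0.012 rad) (value of joint lid below 0.012 rad), for 0.2 s.
2. with the lid shut, the toe of the shackle's short leg has entered the eye (value of joint lid below 0.02 rad and horizontal distance between toe and eye below 0.005 m and z of toe in the frame of eye below 0.002 m), for 0.05 s.
At the end, for the whole second after the job is handed in: The lid is shut (within 0.015 rad); the short leg goes through both eyes (toe within 5 mm of the eye's axis and more than 5 mm below the top of the lower tab); the shackle stays down by itself (more than 13.5 mm); the padlock stands upright (within 0.15 rad) on the counter, at rest, let go (value of joint lid below 0.015 rad and value of joint shackle above 0.0135 m and horizontal distance between toe and eye below 0.005 m and z of toe in the frame of eye below -0.005 m and angle between padlock's own z axis and vertical below 0.15 rad and height (world z) of padlock below 0.004 m and linear speed of padlock below 0.02 m/s); the robot touches nothing.
It fails at once if the padlock is pressed on the counter with more than 30 N (the shackle rammed or leaned on) (contact force between padlock and counter above 30 N).
It fails at once if the padlock is pushed against the box or its tabs with more than 25 N (contact force between padlock and medbox above 25 N).
It fails at once if a bystander is moved more than 25 mm (distance of any of pills, plasters, mug, pepper, spoon, lock_small, pills_in, carton_in from where it was at the start of the episode above 0.025 m).
It also fails if it takes over 72 s, if anything falls off the work surface, if the arm or the gripper's body presses on something with over 40 N, if the wrist force passes 120 N, or if a joint passes its speed limit or range.

### The arm

A 6-joint arm with a two-finger parallel gripper is mounted at the origin on the work surface. World frame = base frame: x ahead of the robot, y to its left, z up, the work surface at z = 0. Lengths are in mm, angles in rad, forces in N, time in s.
With the tool pointing down it reaches from about 250 to 775 mm from the base axis. Payload 4 kg.
Tool frame: the origin (TCP) lies between the finger pads; the fingertips stand manip.nose_length ahead of it and the grasp point (between the pads) lies 3 mm ahead of it (manip.nose_length is the distance from the TCP to the fingertips, in mm); z points along the fingers, y is the direction in which the jaws open and shut (so a half turn about z gives the same grasp; the last joint's range is limited). The gripper opens to 85 mm and grips with 20 to 120 N. Pads are 22 mm wide; open, the fingers measure 114 mm over their backs; the gripper's body (76 mm by 85 mm) begins 54 mm behind the grasp point. The pads swing forward as they close: fully open they stand 13 mm farther back than shut.
Start: joints at [1.061, 0.087, 1.371, -0, 1.684, -0.103], TCP at [217.629, 505.127, 253.341] pointing down, gripper open.
Joint ranges: [-3.1, 3.1], [-0.76, 2.03], [0.27, 2.55], [-1.08, 4.22], [0.17, 2.65], [-2.57, 2.57]. Speed limits (rad/s): [2.79, 2.79, 3.14, 3.14, 3.14, 3.14].

### API

Orientations are given as a rotation vector (axis times angle).
In Python, from workcell import manip, imaging, order, models gives the robot as it stands. The module is installed in compiled form; this text tells all that it offers.
- The arm moves only by the tool arm_command, never from a script. Its argument "moves" is a list of rows, each a list of 3 entries, a list of its own where there are three numbers: the shift along the tool's x, y, z each as a share of 0.15 m, from -1 to 1, then the turn, a rotation vector about the tool's x, y, z each as a share of 180 degrees, from -1 to 1, then the opening, from 0 (shut) to 1 (fully open). A call has exactly 8 rows; each row shifts and turns the commanded pose from where the row before left it, along the tool's axes as they then stand; what a row does not reach is not made up. A row lasts 1/12 s, in which the tool goes at most 41.7 mm and 7.16 degrees, less where a joint would pass 70% of its speed; a pose out of reach is approached as far as the arm can. A call with a number of a shift or a turn outside -1 to 1 is refused whole. A call with a gripper value outside its range is refused whole. The fingers move at their own pace and stop on an object; "grip_force" is the grip in N (left out, the last holds). Time passes only in rows, so rows that do not move let the fingers close, or fill a call up. It gives the time, the measured TCP pose, the force and the opening at its end, in the units of the state.
- manip.sense(): the state, without advancing time (a new reading comes with each control period).
- imaging.camera(name): name is "side" or "top" or "wrist"; returns a dict with "pixels" (420x560x3 uint8, red, green, blue), "intrinsics" (3x3 intrinsics, pixels), "R" (3x3) and "t" (3): a world point X has camera coordinates R X + t; the wrist camera has in their place "mount" (4x4, takes a point from camera to tool coordinates, whose origin is the TCP and whose axes are the flange's). Camera axes: x right, y down, z forward; pixel columns grow to the right and rows downward; lengths in mm; the calibration is good to about 2 mm. A picture is of the moment at which its call begins: read the wrist's pose just before it. There is no depth.
- order.sign_off(): hands the job in, once; it reports no verdict.
Trained networks look in the newest picture that a camera, given by its name, has taken for a name from the list of things; names that differ only in an ending like _2 or _b are one class to them, and where a whole thing is asked for, a point or a joint stands for the part that bears it (a point fixed in the world has none). Each returns a list of dicts, best first, with "conf" (0 to 1); they miss things now and then, are a little off and sometimes report something else, mostly with a low value. They report only what shows in the picture. A call takes as long as a camera call. They do not tell look-alikes from the thing itself.
- models.cut_out(query, camera): "pixels" (420x560 bool, what is visible of it) and "position" ([column, row] in pixels, amid what is visible of it).
The state is a dict: "clock": time; "joints": joint angles; "joint_vel": joint speeds; "tau": joint torques, N m; "tool_pos": TCP position; "tcp_rot": TCP orientation; "ft_force": force on the tool from outside, world axes, zero at the start; "torque": the same for the moment, N m; "gripper_width": opening from 0.0 (shut) to 1.0 (fully open).
Only numpy, scipy, OpenCV 4.12 (cv2) and the standard library are available. Lean on these libraries where they do the work, as an engineer would, in place of code of your own. Each camera call takes 0.05 s, during which the arm holds its last target.

## Working session

There is one attempt and no reset: what is moved stays moved. The work goes in short steps, Python scripts to look and compute and a tool call to move; the robot and the scene stay as the last step left them, time stands still between calls to the robot, and variables do not carry over. Pictures are saved under pics/ and viewed, and the job is handed in when it is done.

Besides the shell and the picture viewer there is one more tool, called after ">>>" as name(argument=value, ...), one argument or row to a line, values as JSON. arm_command: Moves the arm, as the interface text tells. Its arguments: {"type":"object","properties":{"moves":{"type":"array","items":{"type":"array"}},"grip_force":{"type":"number"}},"required":["moves"]}

```bash
mkdir -p pics; ls; python3 - <<'E'
from workcell import manip, imaging, order, models
import cv2,numpy as np
print(manip.sense(), manip.nose_length)
for n in ["side","top","wrist"]:
    c=imaging.camera(n)
    cv2.imwrite(f"pics/{n}0.png",c["pixels"][:,:,::-1])
    print(n,{k:np.round(v,4).tolist() for k,v in c.items() if k!="pixels"})
E
```

```text
pics
{'clock': 0.0, 'joints': array([ 1.06088861e+00,  8.79603907e-02,  1.37227781e+00,  1.37515566e-05,
        1.68360287e+00, -1.03114139e-01]), 'joint_vel': array([-0.00092317, -0.0005967 , -0.00023354,  0.00141727, -0.00012454,
       -0.00109336]), 'tau': array([ 6.85162399e-05, -3.51880431e+01, -3.13267457e+01, -2.68677186e-04,
        1.10898202e-02, -2.05288961e-05]), 'tool_pos': array([217.40069267, 504.71389992, 252.12418022]), 'tcp_rot': array([-0.63445071, -3.07615366,  0.00335998]), 'ft_force': array([ 0.70482122, -0.08259602, -0.70900537]), 'torque': array([0.07062734, 0.00248569, 0.0504888 ]), 'gripper_width': 1.0026789803573448} 22.0
side {'intrinsics': [[498.8361, 0.0, 278.5268], [0.0, 498.8361, 215.3247], [0.0, 0.0, 1.0]], 'R': [[-0.9924, -0.1225, -0.0122], [-0.0753, 0.6828, -0.7268], [0.0973, -0.7203, -0.6868]], 't': [575.7227, 112.4488, 1249.5246]}
top {'intrinsics': [[432.1203, 0.0, 284.7256], [0.0, 432.1203, 209.9295], [0.0, 0.0, 1.0]], 'R': [[0.0139, -0.9995, 0.028], [-0.9888, -0.0179, -0.1482], [0.1487, -0.0256, -0.9886]], 't': [-26.4957, 573.0176, 1087.9186]}
wrist {'intrinsics': [[320.4323, 0.0, 284.6376], [0.0, 320.4323, 209.9567], [0.0, 0.0, 1.0]], 'mount': [[-0.0006, -0.9456, -0.3252, 85.6593], [1.0, -0.0008, 0.0006, 1.8184], [-0.0008, -0.3252, 0.9456, -120.44], [0.0, 0.0, 0.0, 1.0]]}
```

View pics/side0.png

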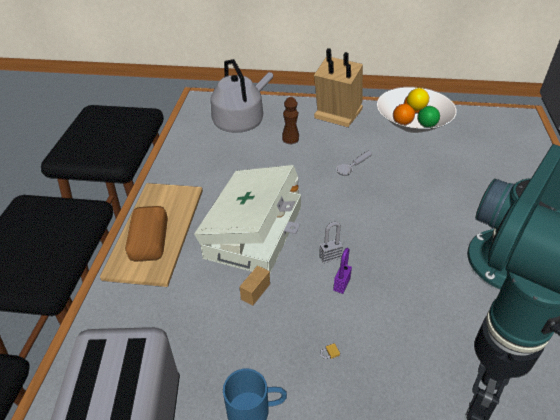

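View pics/top0.png

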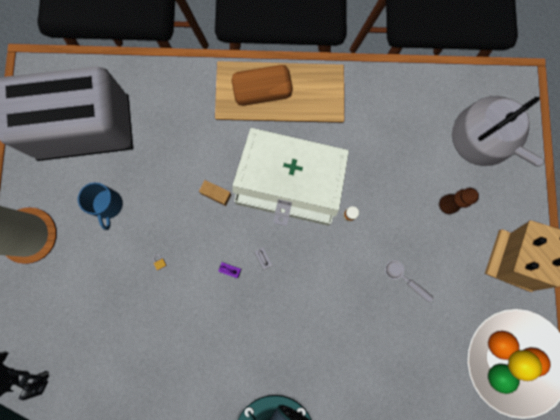

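View pics/wrist0.png

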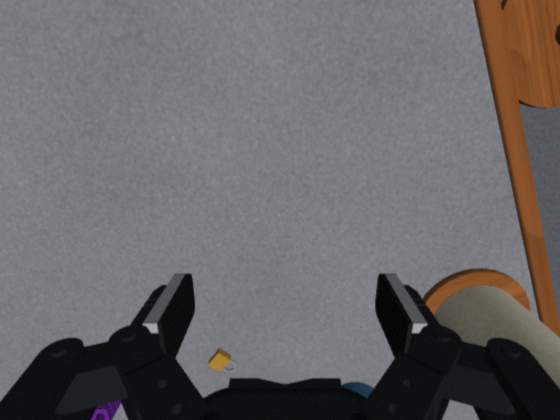

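The side view shows the box at about (250,220) with its lid ajar, the steel padlock at (331,243) and the purple decoy at (343,272). In the top view the tabs are at (284,212) and the padlock at (264,258). I'll enlarge both.

```bash
cat > h.py <<'E'
from workcell import manip, imaging, order, models
import cv2,numpy as np
from scipy.spatial.transform import Rotation as Ro
def cam(n):
    s=manip.sense(); c=imaging.camera(n)
    if n=="wrist":
        T=np.eye(4);T[:3,:3]=Ro.from_rotvec(s["tcp_rot"]).as_matrix();T[:3,3]=s["tool_pos"]
        C=T@c["mount"]; c["R"]=C[:3,:3].T; c["t"]=-c["R"]@C[:3,3]
    return c
def proj(c,X):
    X=np.atleast_2d(X); p=(c["R"]@X.T).T+c["t"]; q=(c["intrinsics"]@p.T).T; return q[:,:2]/q[:,2:]
def onz(c,uv,z):
    d=c["R"].T@np.linalg.inv(c["intrinsics"])@np.array([uv[0],uv[1],1.]); o=-c["R"].T@c["t"]
    return o+d*(z-o[2])/d[2]
def crop(c,x0,y0,w,h,f,name):
    cv2.imwrite(name,cv2.resize(np.ascontiguousarray(c["pixels"][y0:y0+h,x0:x0+w,::-1]),None,fx=f,fy=f,interpolation=cv2.INTER_CUBIC))
def tri(cs,uvs):
    A=[];b=[]
    for c,uv in zip(cs,uvs):
        P=c["intrinsics"]@np.c_[c["R"],c["t"]]
        for i in (0,1):
            r=P[i]-uv[i]*P[2]; r=r/np.linalg.norm(P[2,:3]@np.zeros(3)+1) ; A.append(r[:3]);b.append(-r[3])
    return np.linalg.lstsq(np.array(A),np.array(b),rcond=None)[0]
E
python3 - <<'E'
from h import *
t=cam("top");s=cam("side")
crop(t,220,120,145,160,5,"pics/t1.png") if 0 else crop(t,220,120,145,110,5,"pics/t1.png")
crop(t,215,215,100,75,8,"pics/t2.png")
crop(s,190,155,130,100,6,"pics/s1.png")
crop(s,270,195,100,75,8,"pics/s2.png")
for n in("top","side"):
  for q in("padlock","medbox","shackle","pills","plasters"):
    for r in models.cut_out(q,n): print(n,q,round(r["conf"],2),r["position"],r["pixels"].sum())
E
```

```text
top padlock 0.81 [229.4, 268.6] 188
top padlock 0.47 [262.7, 255.6] 228
top medbox 0.55 [289.6, 177.4] 8127
top shackle 0.41 [225.6, 272.1] 39
top shackle 0.38 [262.2, 257.4] 48
top pills 0.46 [350.7, 215.5] 183
top pills 0.18 [291.6, 172.3] 7159
top plasters 0.71 [214.9, 193.3] 455
top plasters 0.48 [289.3, 178.9] 8165
side padlock 0.85 [344.1, 274.6] 475
side padlock 0.8 [328.4, 247.2] 628
side medbox 0.75 [252.9, 219.5] 7960
side shackle 0.68 [345.2, 259.0] 154
side shackle 0.48 [253.8, 281.6] 758
side shackle 0.44 [337.9, 233.2] 148
side pills 0.53 [296.1, 187.4] 86
side plasters 0.66 [252.6, 284.2] 765
```

View pics/t1.png

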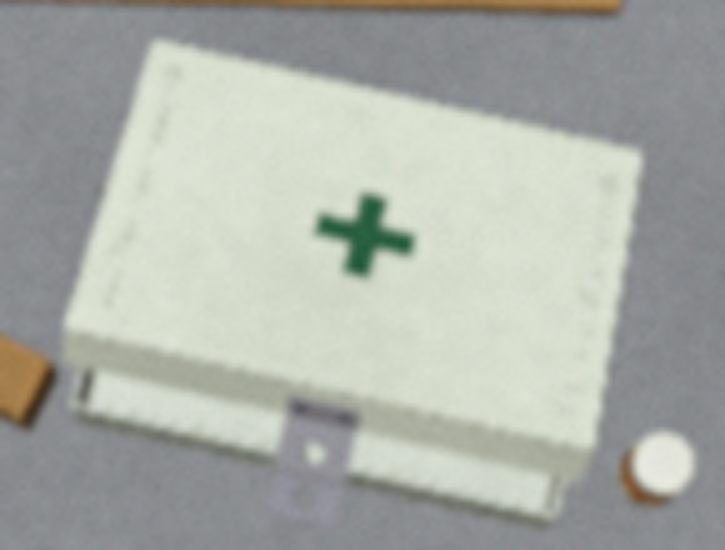

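View pics/t2.png

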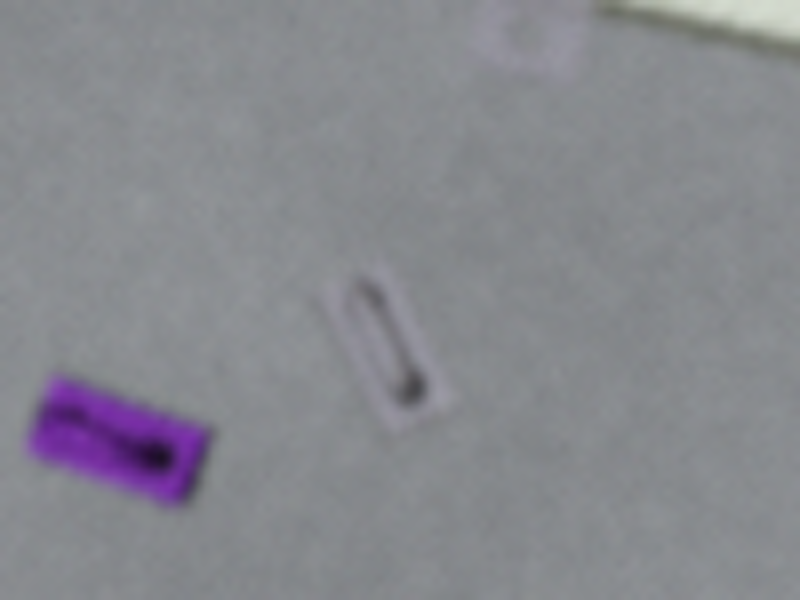

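View pics/s1.png

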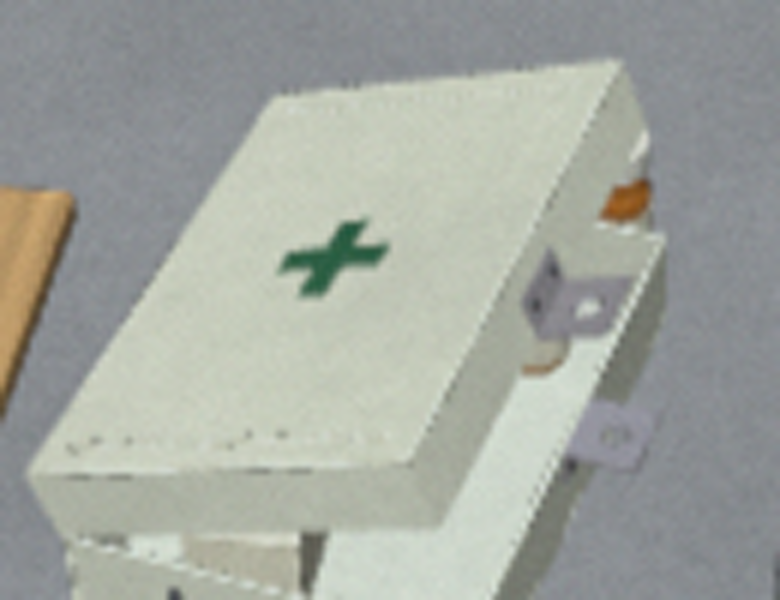

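View pics/s2.png

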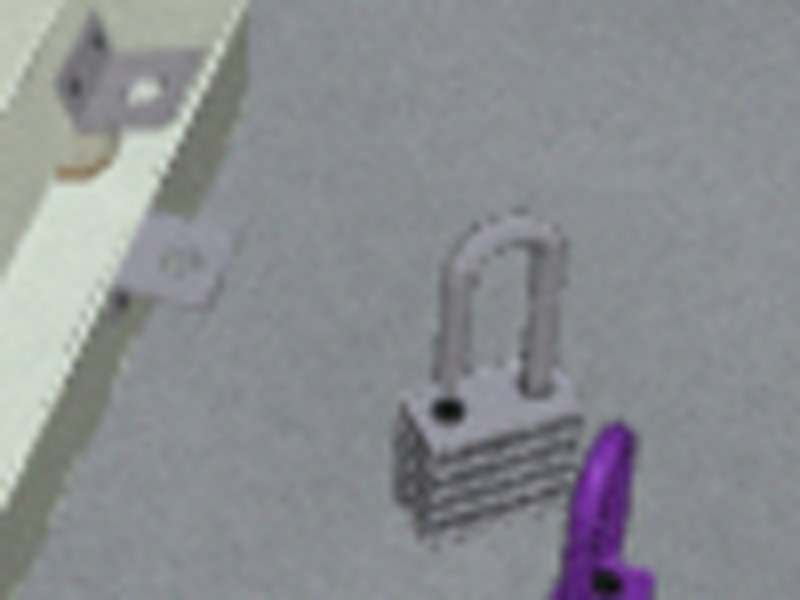

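The short leg is on the box side: its hole shows at side (325,246). Next I'll fit the box and padlock poses from hand-read corners.

```bash
cat > fit.py <<'E'
from h import *
from scipy.optimize import least_squares
t=cam("top");s=cam("side")
T=lambda x,y:(220+x/5-.4,120+y/5-.4)
S=lambda x,y:(190+x/6-.4,155+y/6-.4)
T2=lambda x,y:(215+x/8-.4,215+y/8-.4)
S2=lambda x,y:(270+x/8-.4,195+y/8-.4)
base=[((-90,130,52),t,T(75,408)),((-90,-130,52),t,T(552,520)),((-108,0,52),t,T(299,497)),((-108,0,52),s,S2(182,262)),
 ((-122,18,52),s,S2(213,306)),((-122,-18,52),s,S2(237,228))]
lid=[((90,130,88),t,T(153,40)),((90,-130,88),t,T(642,150)),((-90,130,88),t,T(65,325)),((-90,-130,88),t,T(592,446)),
 ((-90,-130,88),s,S(620,62)),((90,-130,88),s,S(275,97)),((90,130,88),s,S(30,470)),((-90,130,88),s,S(408,463)),
 ((-108,0,54),t,T(316,454)),((-108,0,54),s,S2(144,90))]
def W(P,p): 
    c,n=np.cos(p[2]),np.sin(p[2]); P=np.array(P,float)
    return np.array([p[0]+c*P[0]-n*P[1],p[1]+n*P[0]+c*P[1],P[2]])
def L(P,a):
    dx,dz=P[0]-90,P[2]-52
    return (90+dx*np.cos(a)+dz*np.sin(a),P[1],52-dx*np.sin(a)+dz*np.cos(a))
def f(p):
    r=[]
    for P,c,uv in base: r+=list(proj(c,W(P,p))[0]-uv)
    for P,c,uv in lid: r+=list(proj(c,W(L(P,p[3]),p))[0]-uv)
    return np.array(r)
r=least_squares(f,[530,20,-.2,.4],loss="soft_l1");print("box",r.x.round(3));print(f(r.x).reshape(-1,2).round(1).tolist())
p=r.x;print("eye",W((-108,0,52),p),"lidpush(120)",W(L((-30,0,88),p[3]),p),"edge",W(L((-90,0,88),p[3]),p))
pad=[((26,13,46),t,T2(323,288)),((26,-13,46),t,T2(385,262)),((-26,-13,46),t,T2(455,405)),((-26,13,46),t,T2(396,430)),
((26,13,46),s,S2(403,405)),((-26,13,46),s,S2(583,413)),((26,13,46),s,S2(432,452))][:4]
pad+=[((15,0,46),s,S2(448,410)),((-15,0,46),s,S2(540,388))]
# side body corners: nearest to camera is +y; which ones
pad+=[((0,0,123),s,S2(505,214))]
def g(q): return np.concatenate([proj(c,W(P,q))[0]-uv for P,c,uv in pad])
r=least_squares(g,[390,40,.5],loss="soft_l1");print("pad",r.x.round(3));print(g(r.x).reshape(-1,2).round(1).tolist())
for P in [(26,13,46),(26,-13,46),(-26,13,46),(-26,-13,46)]:
    u=proj(s,W(P,r.x))[0]; print(P,((u-[270,195])*8).round())
for nm,uv,z in(("purple",(229,268),40),("pills",(352,213),62),("mug",(97,198),92),("small",(160,264),8),("spoon",(396,269),5)): print(nm,onz(t,uv,z).round())
E
python3 fit.py
```

```text
box [652.155 -29.144 -12.779 138.574]
[[-1.4, 0.4], [0.9, 0.6], [1.1, 0.6], [-0.7, -0.6], [-1.5, -0.1], [-0.2, 0.2], [-0.1, 0.4], [0.1, 1.0], [-0.6, 1.2], [0.2, 1.6], [-0.4, -0.5], [-1.0, -0.7], [-1.8, 0.3], [-0.7, -0.4], [-0.7, 0.7], [-0.5, -0.1]]
eye [546.57997593  -6.38799351  52.        ] lidpush(120) [641.57949686 -26.86456792 126.37461604] edge [586.36537498 -14.96349659 146.61727512]
pad [445.656  36.752   0.472]
[[-1.0, 1.1], [0.4, -0.1], [0.5, 0.3], [-1.3, 1.7], [-0.8, -0.5], [-1.2, -0.8], [-0.4, 0.1]]
(26, 13, 46) [423. 441.]
(26, -13, 46) [389. 384.]
(-26, 13, 46) [578. 398.]
(-26, -13, 46) [542. 341.]
purple [421. 123.  40.]
pills [ 566. -191.   62.]
mug [588. 451.  92.]
small [429. 308.   8.]
spoon [ 425. -318.    5.]
```

Pose estimates:

| Item | Estimate |
|---|---|
| Box yaw | −0.213 rad |
| Lid angle | ≈ 0.344 rad |
| Eye | (546.6, −6.4) |
| Padlock | (445.7, 36.8), yaw 0.472 |

Now I'll write a planner that prints the rows.

```bash
cat > plan.py <<'E'
from h import *
import sys
def plan(x,y,z,yaw,n,g,pre=None):
    """yaw: padlock-frame yaw (tool y along its y, tool x = -its x). z=TCP"""
    s=manip.sense(); R0=Ro.from_rotvec(s["tcp_rot"]); p0=s["tool_pos"]
    c,k=np.cos(yaw),np.sin(yaw)
    R1=Ro.from_matrix(np.array([[-c,-k,0],[-k,c,0],[0,0,-1.]]))
    rv=(R0.inv()*R1).as_rotvec(); dp=(np.array([x,y,z])-p0)
    print("now",p0.round(1),"rot err deg",np.degrees(rv).round(2),"dp",dp.round(1),"F",s["ft_force"].round(2),"w",round(s["gripper_width"],3),"t",round(s["clock"],2))
    st=rv/n/np.pi
    print("per row mm",np.linalg.norm(dp)/n,"deg",np.degrees(np.linalg.norm(rv))/n)
    for i in range(n):
        R=R0*Ro.from_rotvec(rv*i/n)
        print([(R.inv().apply(dp/n)/150).round(3).tolist(),st.round(4).tolist(),g])
if __name__=="__main__":
    a=[float(v) for v in sys.argv[1:]]; plan(*a[:4],int(a[4]),a[5])
E
python3 - <<'E'
from plan import *
yaw=-.2126; c,k=np.cos(yaw),np.sin(yaw)
P=lambda x,y:(652.155+c*x-k*y,-29.144+k*x+c*y)
print(P(-50,0)); plan(*P(-50,0),185,yaw,24,0)
E
```

```text
(np.float64(603.2807193073716), np.float64(-18.593896361732988))
now [217.6 505.1 253.4] rot err deg [ 1.000e-02 -0.000e+00 -1.113e+01] dp [ 385.7 -523.7  -68.4] F [-0.11  0.42 -0.06] w 0.998 t 0.85
per row mm 27.249836576041712 deg 0.46360657919266074
[[-0.156, -0.091, 0.019], [0.0, -0.0, -0.0026], 0]
[[-0.155, -0.092, 0.019], [0.0, -0.0, -0.0026], 0]
[[-0.154, -0.094, 0.019], [0.0, -0.0, -0.0026], 0]
[[-0.154, -0.095, 0.019], [0.0, -0.0, -0.0026], 0]
[[-0.153, -0.096, 0.019], [0.0, -0.0, -0.0026], 0]
[[-0.152, -0.097, 0.019], [0.0, -0.0, -0.0026], 0]
[[-0.151, -0.099, 0.019], [0.0, -0.0, -0.0026], 0]
[[-0.151, -0.1, 0.019], [0.0, -0.0, -0.0026], 0]
[[-0.15, -0.101, 0.019], [0.0, -0.0, -0.0026], 0]
[[-0.149, -0.102, 0.019], [0.0, -0.0, -0.0026], 0]
[[-0.148, -0.104, 0.019], [0.0, -0.0, -0.0026], 0]
[[-0.147, -0.105, 0.019], [0.0, -0.0, -0.0026], 0]
[[-0.146, -0.106, 0.019], [0.0, -0.0, -0.0026], 0]
[[-0.146, -0.107, 0.019], [0.0, -0.0, -0.0026], 0]
[[-0.145, -0.108, 0.019], [0.0, -0.0, -0.0026], 0]
[[-0.144, -0.109, 0.019], [0.0, -0.0, -0.0026], 0]
[[-0.143, -0.111, 0.019], [0.0, -0.0, -0.0026], 0]
[[-0.142, -0.112, 0.019], [0.0, -0.0, -0.0026], 0]
[[-0.141, -0.113, 0.019], [0.0, -0.0, -0.0026], 0]
[[-0.14, -0.114, 0.019], [0.0, -0.0, -0.0026], 0]
[[-0.139, -0.115, 0.019], [0.0, -0.0, -0.0026], 0]
[[-0.138, -0.116, 0.019], [0.0, -0.0, -0.0026], 0]
[[-0.137, -0.117, 0.019], [0.0, -0.0, -0.0026], 0]
[[-0.136, -0.119, 0.019], [0.0, -0.0, -0.0026], 0]
```

>>> arm_command(
  moves=[
    [[-0.2, -0.12, 0.01], [0, 0, -0.004], 0],
    [[-0.23, -0.142, 0.01], [0, 0, -0.004], 0],
    [[-0.23, -0.144, 0.01], [0, 0, -0.004], 0],
    [[-0.23, -0.146, 0.02], [0, 0, -0.004], 0],
    [[-0.23, -0.148, 0.02], [0, 0, -0.004], 0],
    [[-0.23, -0.15, 0.02], [0, 0, -0.004], 0],
    [[-0.23, -0.152, 0.02], [0, 0, -0.004], 0],
    [[-0.23, -0.154, 0.02], [0, 0, -0.004], 0],
  ],
)

```text
clock: 1.52
tool_pos: [410.9, 245.1, 234.1]
tcp_rot: [0.478, 3.104, 0.001]
ft_force: [0.3, 0.6, -0.1]
gripper_width: 0.002
```

```bash
python3 plan.py 603.3 -18.6 185 -.2126 8 0 | head -6
```

```text
now [410.9 245.1 234.1] rot err deg [ 0.05  0.05 -5.32] dp [ 192.4 -263.7  -49.1] F [ 0.33  0.64 -0.09] w 0.002 t 1.52
per row mm 41.26190722799531 deg 0.6645839344532236
[[-0.219, -0.161, 0.041], [0.0, 0.0, -0.0037], 0.0]
[[-0.217, -0.164, 0.041], [0.0, 0.0, -0.0037], 0.0]
[[-0.215, -0.166, 0.041], [0.0, 0.0, -0.0037], 0.0]
[[-0.213, -0.169, 0.041], [0.0, 0.0, -0.0037], 0.0]
```

>>> arm_command(
  moves=[
    [[-0.217, -0.161, 0.02], [0, 0, -0.0037], 0],
    [[-0.217, -0.164, 0.02], [0, 0, -0.0037], 0],
    [[-0.215, -0.166, 0.02], [0, 0, -0.0037], 0],
    [[-0.213, -0.169, 0.04], [0, 0, -0.0037], 0],
    [[-0.212, -0.17, 0.04], [0, 0, -0.0037], 0],
    [[-0.21, -0.172, 0.04], [0, 0, -0.0037], 0],
    [[-0.208, -0.174, 0.04], [0, 0, -0.0037], 0],
    [[-0.19, -0.165, 0.04], [0, 0, -0.0037], 0],
  ],
)

```text
clock: 2.18
tool_pos: [601.9, -15.9, 194.5]
tcp_rot: [0.335, 3.123, -0.0]
ft_force: [0.3, 0.9, 0.5]
gripper_width: -0.004
```

```bash
python3 plan.py 603.3 -18.6 160 -.2126 8 0 | head -3; python3 - <<'E'
from h import *
c=cam("wrist");cv2.imwrite("pics/w1.png",c["pixels"][:,:,::-1])
c=cam("side");crop(c,190,120,130,130,4,"pics/s3.png")
E
```

```text
now [601.9 -15.9 194.5] rot err deg [ 0.    0.03 -0.05] dp [  1.4  -2.7 -34.5] F [0.34 0.91 0.5 ] w -0.004 t 2.18
per row mm 4.331562694865085 deg 0.007618962046252286
[[-0.002, -0.002, 0.029], [0.0, 0.0, -0.0], 0.0]
```

View pics/w1.png

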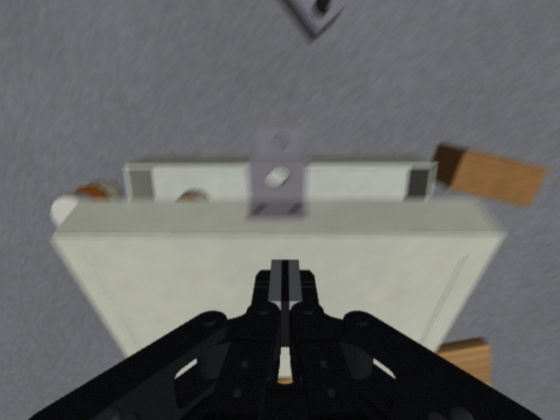

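View pics/s3.png

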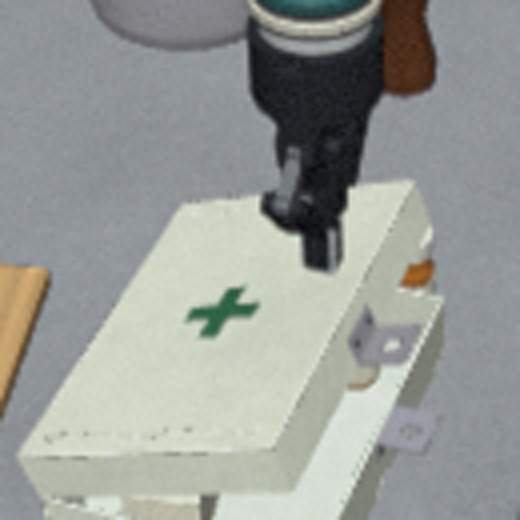

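The wrist view shows the box square to the tool, with the base-tab eye at (280,138). Pressing the lid down now.

>>> arm_command(
  moves=[
    [[-0.002, 0, 0.06], [0, 0, 0], 0],
    [[0, 0, 0.06], [0, 0, 0], 0],
    [[0, 0, 0.05], [0, 0, 0], 0],
    [[0, 0, 0.04], [0, 0, 0], 0],
    [[0, 0, 0.04], [0, 0, 0], 0],
    [[0, 0, 0.04], [0, 0, 0], 0],
    [[0, 0, 0.04], [0, 0, 0], 0],
    [[0, 0, 0.04], [0, 0, 0], 0],
  ],
)

```text
clock: 2.95
tool_pos: [601.0, -13.2, 139.2]
tcp_rot: [0.333, 3.123, 0.0]
ft_force: [-0.0, 0.2, 2.2]
gripper_width: -0.002
```

>>> arm_command(
  moves=[
    [[0, 0, 0.03], [0, 0, 0], 0],
    [[0, 0, 0.025], [0, 0, 0], 0],
    [[0, 0, 0.02], [0, 0, 0], 0],
    [[0, 0, 0.02], [0, 0, 0], 0],
    [[0, 0, 0.02], [0, 0, 0], 0],
    [[0, 0, 0.02], [0, 0, 0], 0],
    [[0, 0, 0.02], [0, 0, 0], 0],
    [[0, 0, 0.0], [0, 0, 0], 0],
  ],
)

```text
clock: 3.62
tool_pos: [601.0, -13.7, 115.2]
tcp_rot: [-0.335, -3.123, -0.0]
ft_force: [0.4, -0.0, 0.7]
gripper_width: 0.001
```

>>> arm_command(
  moves=[
    [[0, 0, 0.008], [0, 0, 0], 0],
    [[0, 0, 0.007], [0, 0, 0], 0],
    [[0, 0, 0.007], [0, 0, 0], 0],
    [[0, 0, 0.006], [0, 0, 0], 0],
    [[0, 0, 0.006], [0, 0, 0], 0],
    [[0, 0, 0], [0, 0, 0], 0],
    [[0, 0, 0], [0, 0, 0], 0],
    [[0, 0, 0.0], [0, 0, 0], 0],
  ],
)

```text
clock: 4.28
tool_pos: [601.2, -13.7, 110.8]
tcp_rot: [0.334, 3.123, 0.0]
ft_force: [-0.2, 0.1, 0.9]
gripper_width: -0.002
```

```bash
python3 - <<'E'
from h import *
c=cam("wrist");cv2.imwrite("pics/w2.png",c["pixels"][:,:,::-1])
c=cam("side");crop(c,190,140,130,110,6,"pics/s4.png")
print(manip.sense())
E
```

```text
{'clock': 4.3833, 'joints': array([-1.17069371e-01,  2.67509690e-01,  1.44864878e+00,  9.77517039e-05,
        1.42516497e+00, -1.47459886e+00]), 'joint_vel': array([ 0.00067747,  0.00011085,  0.00093733, -0.0016062 ,  0.00073488,
        0.00050167]), 'tau': array([-2.13879399e-02, -4.11964560e+01, -2.95889193e+01, -1.16953236e-02,
        2.11496656e-03, -2.67415180e-04]), 'tool_pos': array([601.22470244, -13.68874461, 110.79566605]), 'tcp_rot': array([3.34357638e-01, 3.12347749e+00, 1.47491616e-04]), 'ft_force': array([-0.0090628 , -0.21626177, -1.16250443]), 'torque': array([ 0.05953326, -0.02305314,  0.02650271]), 'gripper_width': -0.0024637071733225996}
```

View pics/w2.png

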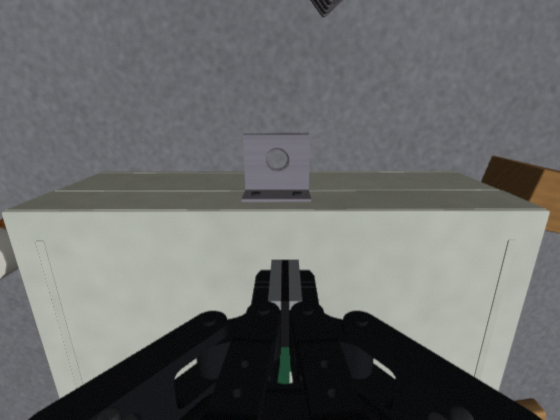

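View pics/s4.png

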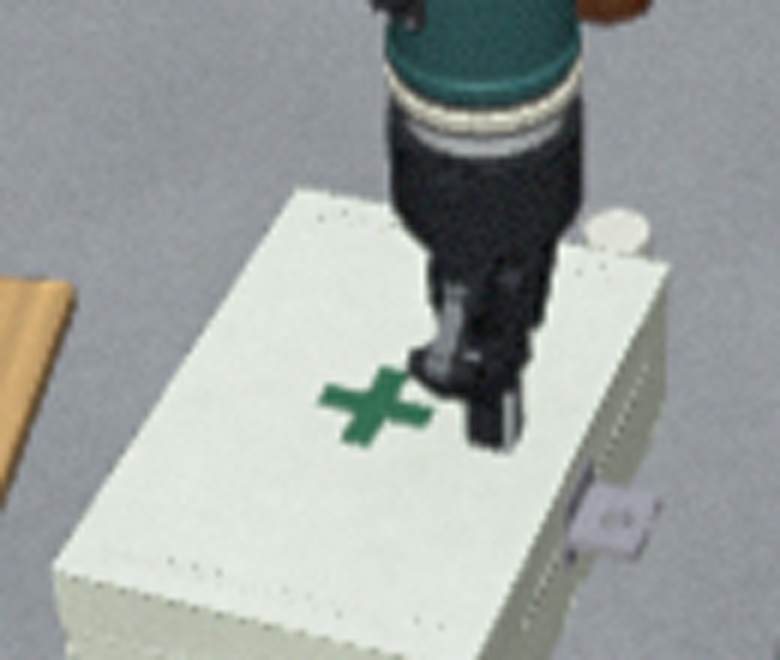

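The lid looks almost shut and the tabs overlap at (277,160). I'll press a little further until the contact is firm.

>>> arm_command(
  moves=[
    [[0, 0, 0.005], [0, 0, 0], 0],
    [[0, 0, 0.005], [0, 0, 0], 0],
    [[0, 0, 0.005], [0, 0, 0], 0],
    [[0, 0, 0.003], [0, 0, 0], 0],
    [[0, 0, 0.0], [0, 0, 0], 0],
    [[0, 0, 0], [0, 0, 0], 0],
    [[0, 0, 0], [0, 0, 0], 0],
    [[0, 0, 0.0], [0, 0, 0], 0],
  ],
)

```text
clock: 5.05
tool_pos: [601.1, -13.7, 110.0]
tcp_rot: [0.334, 3.123, -0.0]
ft_force: [-3.8, 0.5, 7.4]
gripper_width: -0.002
```

>>> arm_command(
  moves=[
    [[0, 0, 0.005], [0, 0, 0], 0],
    [[0, 0, 0.005], [0, 0, 0], 0],
    [[0, 0, 0], [0, 0, 0], 0],
    [[0, 0, 0], [0, 0, 0], 0],
    [[0, 0, -0.01], [0, 0, 0], 0],
    [[0, 0, -0.05], [0, 0, 0], 0],
    [[0, 0, -0.1], [0, 0, 0], 0],
    [[0, 0, -0.15], [0, 0, 0], 0],
  ],
)

```text
clock: 5.72
tool_pos: [599.6, -13.5, 150.9]
tcp_rot: [-0.334, -3.118, -0.0]
ft_force: [0.9, 0.1, -1.0]
gripper_width: -0.005
```

```bash
python3 plan.py 440 20 230 .472 8 0.35 | head -3; python3 - <<'E'
from h import *
c=cam("wrist");cv2.imwrite("pics/w3.png",c["pixels"][:,:,::-1])
yaw=-.2126
# predicted eye and corners
co,k=np.cos(yaw),np.sin(yaw)
P=lambda x,y,z:(652.155+co*x-k*y,-29.144+k*x+co*y,z)
for n,q in dict(eye=P(-108,0,55),fl=P(-90,130,88),fr=P(-90,-130,88),tabl=P(-122,18,55),tabr=P(-122,-18,55)).items(): print(n,proj(c,q))
E
```

```text
now [599.6 -13.5 150.9] rot err deg [  0.08  -0.32 -39.26] dp [-159.6   33.5   79.1] F [ 0.87  0.09 -1.03] w -0.005 t 5.72
per row mm 22.660509359810174 deg 4.9082795319655785
[[0.136, -0.001, -0.065], [0.0001, -0.0002, -0.0273], 0.35]
eye [[275.02468528 150.77176612]]
fl [[493.16307713 189.12110221]]
fr [[ 54.40800155 189.72849483]]
tabl [[302.1407091  129.32563169]]
tabr [[247.44514287 129.40011032]]
```

View pics/w3.png

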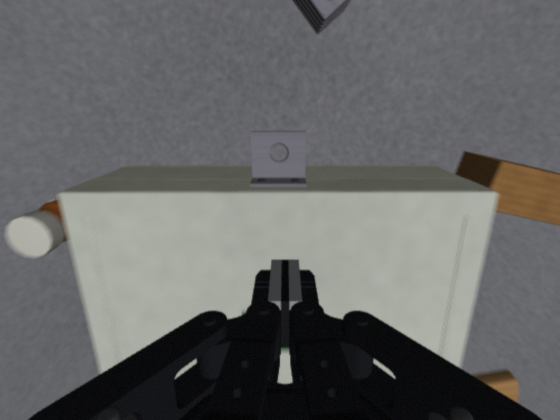

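```bash
python3 plan.py 405 18 225 .472 8 0.5
```

```text
now [602.9 -13.9 158.2] rot err deg [ -0.09   0.36 -39.27] dp [-197.9   31.9   66.8] F [ 1.69 -0.98  3.26] w 0.001 t 5.77
per row mm 26.40849907971253 deg 4.908518223407095
[[0.166, -0.009, -0.057], [-0.0001, 0.0003, -0.0273], 0.5]
[[0.167, 0.005, -0.057], [-0.0001, 0.0003, -0.0273], 0.5]
[[0.166, 0.02, -0.056], [-0.0001, 0.0003, -0.0273], 0.5]
[[0.163, 0.034, -0.056], [-0.0001, 0.0003, -0.0273], 0.5]
[[0.16, 0.048, -0.056], [-0.0001, 0.0003, -0.0273], 0.5]
[[0.155, 0.061, -0.056], [-0.0001, 0.0003, -0.0273], 0.5]
[[0.15, 0.074, -0.056], [-0.0001, 0.0003, -0.0273], 0.5]
[[0.143, 0.087, -0.056], [-0.0001, 0.0003, -0.0273], 0.5]
```

>>> arm_command(
  moves=[
    [[0.1, 0, -0.09], [0, 0, -0.028], 0.5],
    [[0.18, 0.005, -0.08], [0, 0, -0.028], 0.5],
    [[0.18, 0.02, -0.08], [0, 0, -0.028], 0.5],
    [[0.18, 0.034, -0.08], [0, 0, -0.028], 0.5],
    [[0.18, 0.048, -0.06], [0, 0, -0.028], 0.5],
    [[0.18, 0.061, -0.04], [0, 0, -0.028], 0.5],
    [[0.16, 0.074, -0.01], [0, 0, -0.028], 0.5],
    [[0.1, 0.087, -0.0], [0, 0, -0.022], 0.5],
  ],
)

```text
clock: 6.43
tool_pos: [403.0, 16.7, 220.1]
tcp_rot: [-0.739, 3.051, -0.001]
ft_force: [0.3, -0.2, 0.7]
gripper_width: 0.5
```

>>> arm_command(
  moves=[
    [[0, 0, 0], [0, 0, 0], 0.5],
    [[0, 0, 0], [0, 0, 0], 0.5],
    [[0, 0, 0], [0, 0, 0], 0.5],
    [[0, 0, 0], [0, 0, 0], 0.5],
    [[0, 0, 0], [0, 0, 0], 0.5],
    [[0, 0, 0], [0, 0, 0], 0.5],
    [[0, 0, 0], [0, 0, 0], 0.5],
    [[0, 0, 0], [0, 0, 0], 0.5],
  ],
)

```text
clock: 7.1
tool_pos: [404.6, 16.8, 219.1]
tcp_rot: [0.733, -3.054, -0.0]
ft_force: [0.3, 0.1, 1.1]
gripper_width: 0.5
```

```bash
python3 - <<'E'
from h import *
print(manip.sense()["tool_pos"],manip.sense()["tcp_rot"])
c=cam("wrist");cv2.imwrite("pics/w4.png",c["pixels"][:,:,::-1]);np.savez("w4.npz",**c)
c=cam("top");crop(c,220,120,145,110,5,"pics/t5.png")
E
```

```text
[404.63397252  16.78396907 219.05434685] [ 7.33475320e-01 -3.05431729e+00 -3.43193926e-04]
```

View pics/w4.png

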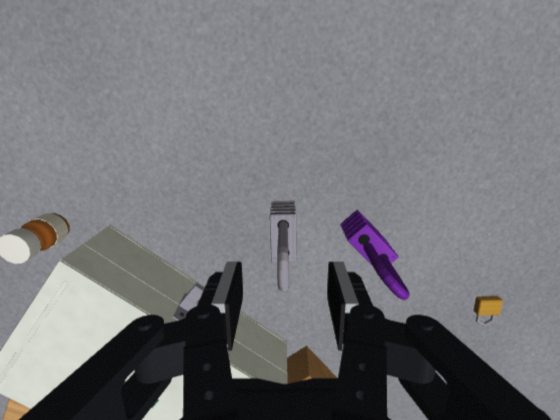

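View pics/t5.png

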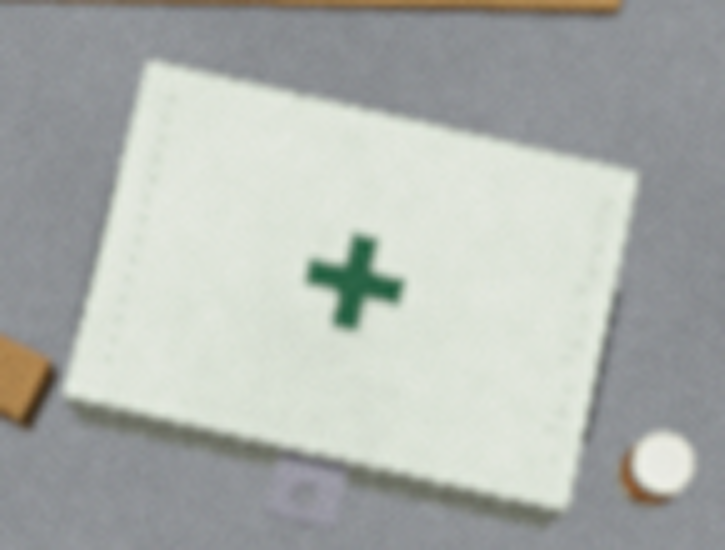

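```bash
python3 - <<'E'
from h import *
c=dict(np.load("w4.npz"))
crop(c,250,190,66,110,5.4,"pics/w4c.png")
E
```

```text
(no output)
```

View pics/w4c.png

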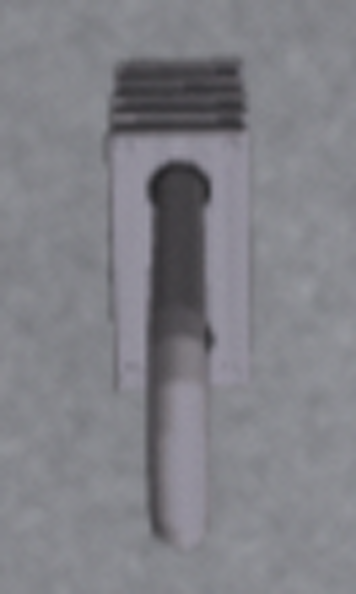

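```bash
cat > fitw.py <<'E'
from h import *
from scipy.optimize import least_squares
def W(P,p): 
    c,n=np.cos(p[2]),np.sin(p[2]); P=np.array(P,float)
    return np.array([p[0]+c*P[0]-n*P[1],p[1]+n*P[0]+c*P[1],P[2]])
def fit(c,pts,x0):
    g=lambda q:np.concatenate([proj(c,W(P,q))[0]-uv for P,uv in pts])
    r=least_squares(g,x0,loss="soft_l1");print("fit",r.x.round(4));print(g(r.x).reshape(-1,2).round(1).tolist());return r.x
E
python3 - <<'E'
from fitw import *
c=dict(np.load("w4.npz"))
U=lambda x,y:(250+x/5.4-.4,190+y/5.4-.4)
q=fit(c,[((-26,-13,46),U(110,130)),((-26,13,46),U(247,130)),((26,-13,46),U(118,390)),((26,13,46),U(248,387)),((-26,-13,0),U(118,63)),((-26,13,0),U(240,63)),((-15,0,46),U(180,187))],[445,37,.47])
print("bow",[ (proj(c,W((0,y,z),q))[0]-[250,190])*5.4 for y,z in((0,123),)])
E
python3 - <<'E'
from h import *
import plan
E
```

```text
fit [446.6319  39.4499   0.4851]
[[-0.7, 0.6], [0.7, 0.2], [-0.6, 0.1], [0.6, 0.3], [-0.3, -1.1], [0.5, -1.4], [-0.1, 0.4]]
bow [array([177.01937654, 482.94273011])]
```

```bash
python3 plan.py 446.6 39.4 165 .485 4 .5
```

```text
now [404.5  16.8 219.1] rot err deg [ 0.01 -0.01 -0.77] dp [ 42.1  22.6 -54.1] F [ 0.91 -0.08  0.23] w 0.497 t 7.2
per row mm 18.049203922581448 deg 0.19363596813957842
[[-0.08, 0.002, 0.09], [0.0, -0.0, -0.0011], 0.5]
[[-0.08, 0.001, 0.09], [0.0, -0.0, -0.0011], 0.5]
[[-0.08, 0.001, 0.09], [0.0, -0.0, -0.0011], 0.5]
[[-0.08, 0.001, 0.09], [0.0, -0.0, -0.0011], 0.5]
```

>>> arm_command(
  moves=[
    [[-0.08, 0.001, 0.08], [0, 0, -0.001], 0.5],
    [[-0.08, 0.001, 0.08], [0, 0, -0.001], 0.5],
    [[-0.08, 0.001, 0.08], [0, 0, -0.001], 0.5],
    [[-0.08, 0.001, 0.07], [0, 0, -0.001], 0.5],
    [[0, 0, 0.03], [0, 0, 0], 0.5],
    [[0, 0, 0], [0, 0, 0], 0.5],
    [[0, 0, 0], [0, 0, 0], 0.5],
    [[0, 0, 0], [0, 0, 0], 0.5],
  ],
)

```text
clock: 7.87
tool_pos: [446.7, 39.1, 169.0]
tcp_rot: [-0.752, 3.049, -0.001]
ft_force: [-0.1, 0.4, -0.8]
gripper_width: 0.499
```

```bash
python3 plan.py 446.6 39.4 117 .485 8 .5|head -3;  python3 - <<'E'
from h import *
c=cam("wrist");cv2.imwrite("pics/w5.png",c["pixels"][:,:,::-1])
E
```

```text
now [446.7  39.1 169. ] rot err deg [-0.04  0.05 -0.07] dp [ -0.1   0.3 -52. ] F [-0.11  0.42 -0.77] w 0.499 t 7.87
per row mm 6.506018367867562 deg 0.01179768127789227
[[0.0, 0.0, 0.043], [-0.0, 0.0, -0.0], 0.5]
```

View pics/w5.png

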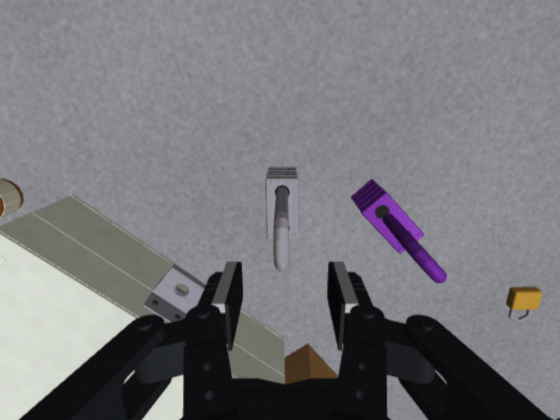

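>>> arm_command(
  moves=[
    [[0, 0, 0.06], [0, 0, 0], 0.5],
    [[0, 0, 0.06], [0, 0, 0], 0.5],
    [[0, 0, 0.06], [0, 0, 0], 0.5],
    [[0, 0, 0.06], [0, 0, 0], 0.5],
    [[0, 0, 0.06], [0, 0, 0], 0.5],
    [[0, 0, 0.045], [0, 0, 0], 0.5],
    [[0, 0, 0], [0, 0, 0], 0.5],
    [[0, 0, 0], [0, 0, 0], 0.5],
  ],
)

```text
clock: 8.58
tool_pos: [446.4, 39.5, 115.8]
tcp_rot: [0.753, -3.049, -0.001]
ft_force: [0.1, -0.2, 0.6]
gripper_width: 0.503
```

```bash
python3 - <<'E'
from h import *
print(manip.sense()["tool_pos"],manip.sense()["ft_force"])
c=cam("wrist");cv2.imwrite("pics/w6.png",c["pixels"][:,:,::-1])
c=cam("side");crop(c,240,130,150,130,5,"pics/s6.png")
E
```

```text
[446.36936355  39.46697608 115.77860152] [ 0.12433825 -0.18603786  0.58038608]
```

View pics/w6.png

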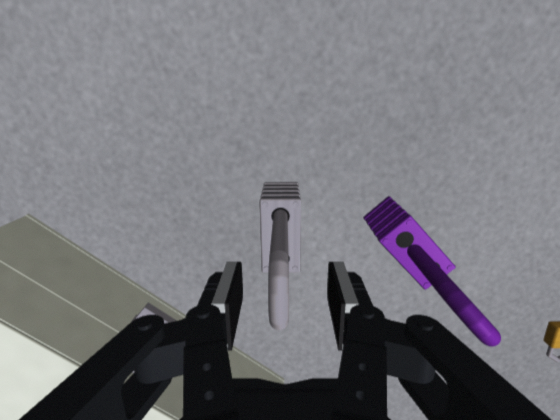

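View pics/s6.png

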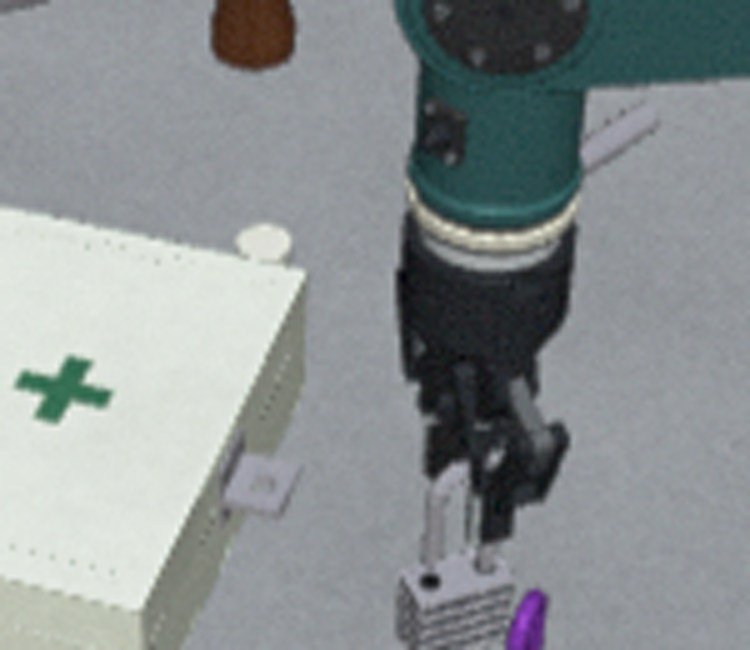

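The bow sits at column 279 while the jaws' midpoint is 285.5, so it is about 2 mm off. I'll shift −2 mm in tool y and close.

>>> arm_command(
  moves=[
    [[0, -0.014, 0], [0, 0, 0], 0.5],
    [[0, 0, 0], [0, 0, 0], 0.3],
    [[0, 0, 0], [0, 0, 0], 0.2],
    [[0, 0, 0], [0, 0, 0], 0.12],
    [[0, 0, 0], [0, 0, 0], 0.05],
    [[0, 0, 0], [0, 0, 0], 0],
    [[0, 0, 0], [0, 0, 0], 0],
    [[0, 0, 0], [0, 0, 0], 0],
  ],
  grip_force=40,
)

```text
clock: 9.35
tool_pos: [448.0, 37.5, 116.9]
tcp_rot: [-0.753, 3.049, -0.0]
ft_force: [-0.0, -0.7, 1.7]
gripper_width: 0.094
```

```bash
python3 - <<'E'
from h import *
s=manip.sense();print(s["tool_pos"],s["ft_force"],s["gripper_width"],s["torque"])
c=cam("wrist");cv2.imwrite("pics/w7.png",c["pixels"][:,:,::-1])
E
```

```text
[447.95130483  37.50600077 116.85921864] [-0.00689035 -0.69992625  1.65087258] 0.09411135767071489 [-0.05338204 -0.01712077  0.03905815]
```

View pics/w7.png

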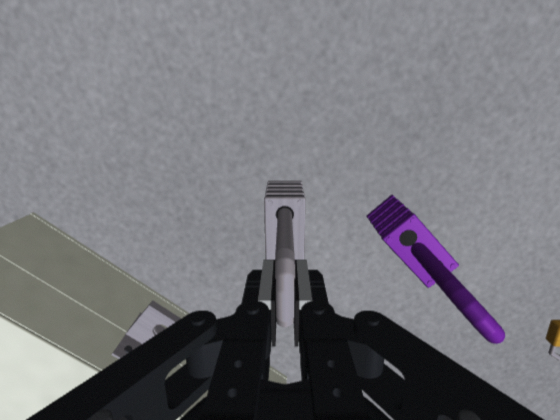

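Gripped, width 0.094. Next: lift 10 mm, turn to the box's yaw and move to a pre-approach point.

```bash
python3 - <<'E'
from plan import *
yaw=-.2126;c,k=np.cos(yaw),np.sin(yaw)
x,y=652.155-183*c,-29.144-183*k
print(x,y)
plan(x,y,127,yaw,7,0)
E
```

```text
473.2751326649802 9.469379316057264
now [448.   37.5 116.9] rot err deg [-1.000e-02  4.000e-02  3.992e+01] dp [ 25.3 -28.   10.1] F [ 0.2 -0.3  1.9] w 0.093 t 9.4
per row mm 5.583989629366696 deg 5.703478483567841
[[-0.009, -0.035, -0.01], [-0.0, 0.0, 0.0317], 0]
[[-0.012, -0.034, -0.01], [-0.0, 0.0, 0.0317], 0]
[[-0.016, -0.032, -0.01], [-0.0, 0.0, 0.0317], 0]
[[-0.019, -0.031, -0.01], [-0.0, 0.0, 0.0317], 0]
[[-0.022, -0.029, -0.01], [-0.0, 0.0, 0.0317], 0]
[[-0.024, -0.026, -0.01], [-0.0, 0.0, 0.0317], 0]
[[-0.027, -0.024, -0.01], [-0.0, 0.0, 0.0317], 0]
```

>>> arm_command(
  moves=[
    [[0, 0, -0.01], [0, 0, 0], 0],
    [[0, 0, -0.01], [0, 0, 0], 0],
    [[0, 0, -0.015], [0, 0, 0], 0],
    [[0, 0, -0.015], [0, 0, 0], 0],
    [[0, 0, -0.015], [0, 0, 0], 0],
    [[0, 0, 0], [0, 0, 0], 0],
    [[0, 0, 0], [0, 0, 0], 0],
    [[0, 0, 0], [0, 0, 0], 0],
  ],
)

```text
clock: 10.07
tool_pos: [447.7, 37.6, 126.2]
tcp_rot: [0.753, -3.05, -0.0]
ft_force: [-0.3, -0.0, -4.1]
gripper_width: 0.09
```

>>> arm_command(
  moves=[
    [[-0.008, -0.031, 0], [0, 0, 0.028], 0],
    [[-0.011, -0.03, 0], [0, 0, 0.028], 0],
    [[-0.014, -0.028, 0], [0, 0, 0.028], 0],
    [[-0.017, -0.027, 0], [0, 0, 0.028], 0],
    [[-0.019, -0.025, 0], [0, 0, 0.028], 0],
    [[-0.021, -0.023, 0], [0, 0, 0.028], 0],
    [[-0.023, -0.021, 0], [0, 0, 0.028], 0],
    [[-0.025, -0.019, 0], [0, 0, 0.026], 0],
  ],
)

```text
clock: 10.73
tool_pos: [474.2, 10.3, 126.0]
tcp_rot: [-0.341, -3.123, -0.0]
ft_force: [-0.9, -0.1, -4.0]
gripper_width: 0.091
```

>>> arm_command(
  moves=[
    [[0, 0, 0], [0, 0, 0], 0],
    [[0, 0, 0], [0, 0, 0], 0],
    [[0, 0, 0], [0, 0, 0], 0],
    [[0, 0, 0], [0, 0, 0], 0],
    [[0, 0, 0], [0, 0, 0], 0],
    [[0, 0, 0], [0, 0, 0], 0],
    [[0, 0, 0], [0, 0, 0], 0],
    [[0, 0, 0], [0, 0, 0], 0],
  ],
)

```text
clock: 11.4
tool_pos: [474.1, 10.5, 126.3]
tcp_rot: [0.334, 3.124, 0.0]
ft_force: [0.0, 0.4, -3.9]
gripper_width: 0.094
```

```bash
python3 plan.py 473.3 9.5 117 -.2126 8 0|head -3; python3 - <<'E'
from h import *
c=cam("wrist");cv2.imwrite("pics/w8.png",c["pixels"][:,:,::-1]);np.savez("w8.npz",**c)
t=cam("top");s=cam("side")
crop(t,230,190,100,75,8,"pics/t8.png")
crop(s,270,175,100,80,8,"pics/s8.png")
E
```

```text
now [474.1  10.5 126.3] rot err deg [ 0.01  0.01 -0.02] dp [-0.8 -1.  -9.3] F [ 0.02  0.36 -3.86] w 0.094 t 11.4
per row mm 1.1775353962787047 deg 0.002718496727675513
[[0.0, -0.001, 0.008], [0.0, 0.0, -0.0], 0.0]
```

View pics/w8.png

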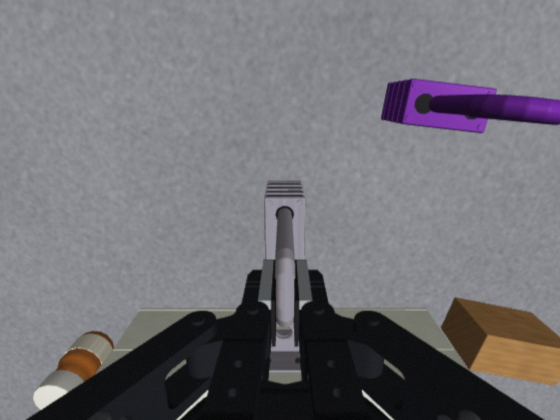

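View pics/t8.png

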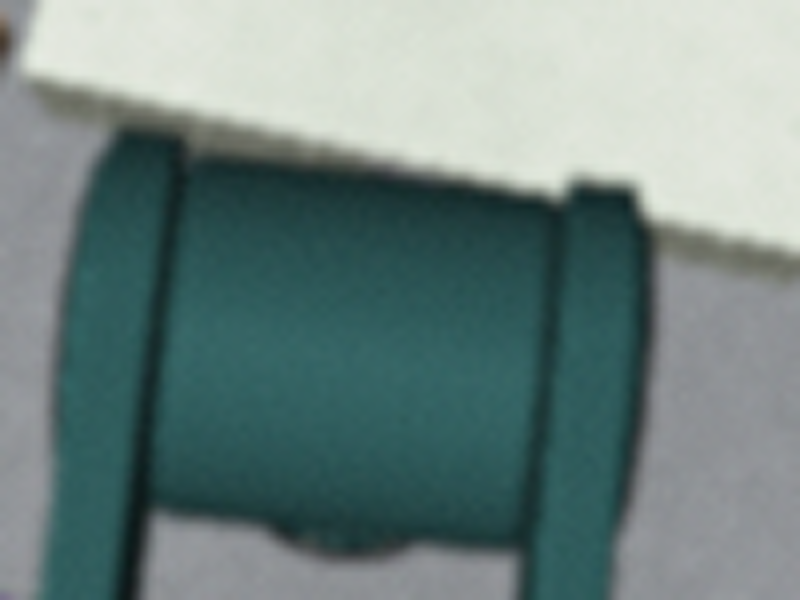

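View pics/s8.png

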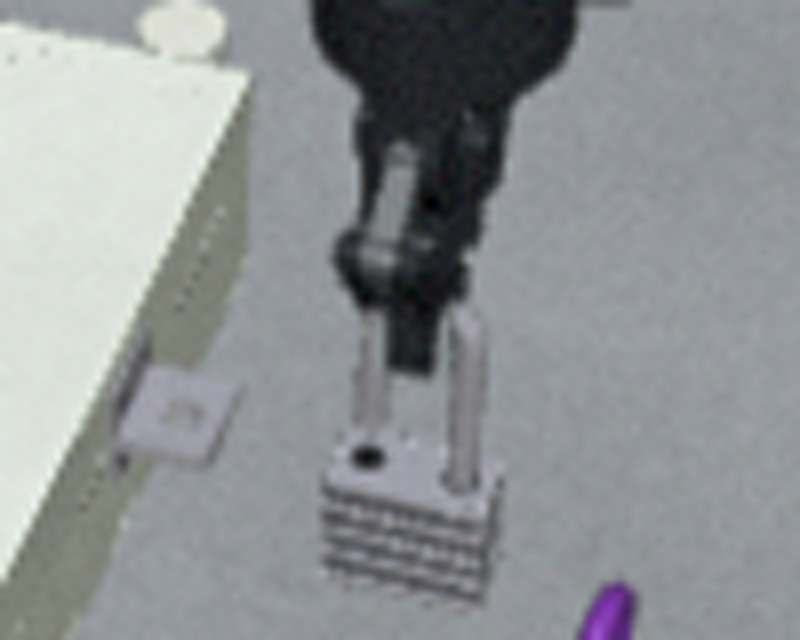

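```bash
python3 - <<'E'
from fitw import *
def wc(pos,rot):
    c=imaging.camera("wrist");T=np.eye(4);T[:3,:3]=Ro.from_rotvec(rot).as_matrix();T[:3,3]=pos
    C=T@c["mount"]; c["R"]=C[:3,:3].T; c["t"]=-c["R"]@C[:3,3]; return c
c2=wc([601.22,-13.69,110.8],[.33436,3.12348,.00015]); c5=wc([446.7,39.1,169.0],[-0.752, 3.049, -0.001])
t=cam("top");s=cam("side")
for n,c in(("w2",c2),("w5",c5)):
    uv=(277.5,160) if n=="w2" else (182,289.5); print(n,onz(c,uv,55))
print("w2 box corners", onz(c2,(0,212),88) , onz(c2,(549,209),88), "tab", onz(c2,(243.5,133),55),onz(c2,(309,133),55))
print("side",onz(s,(270+182/8-.4,175+410/8-.4),55),"side0",onz(s,S2:=(270+182/8-.4,195+262/8-.4),52))
print("top",onz(t,(220+60.6-.4,120+98.2-.4),55))
c=dict(np.load("w8.npz")); crop(c,250,170,70,90,6,"pics/w8c.png"); crop(c,230,290,110,100,6,"pics/w8d.png")
E
```

```text
w2 [548.28767722  -3.96307371  55.        ]
w5 [545.1170517   -4.91596147  55.        ]
w2 box corners [ 538.87020398 -135.76562712   88.        ] [592.61354595 118.27909649  88.        ] tab [530.20572413 -18.615251    55.        ] [537.67686297  15.76668962  55.        ]
side [544.84349462  -6.80494885  55.        ] side0 [544.57764462  -4.4244165   52.        ]
top [550.82127725  -5.60026032  55.        ]
```

View pics/w8c.png

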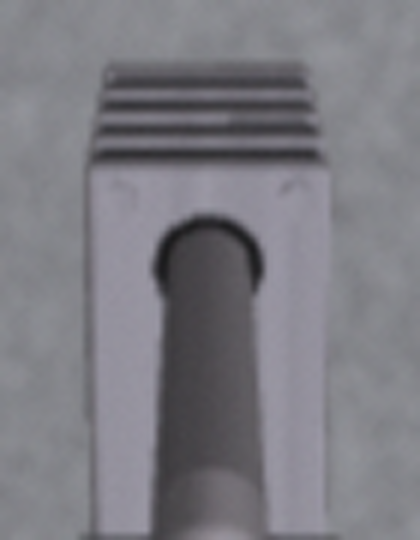

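View pics/w8d.png

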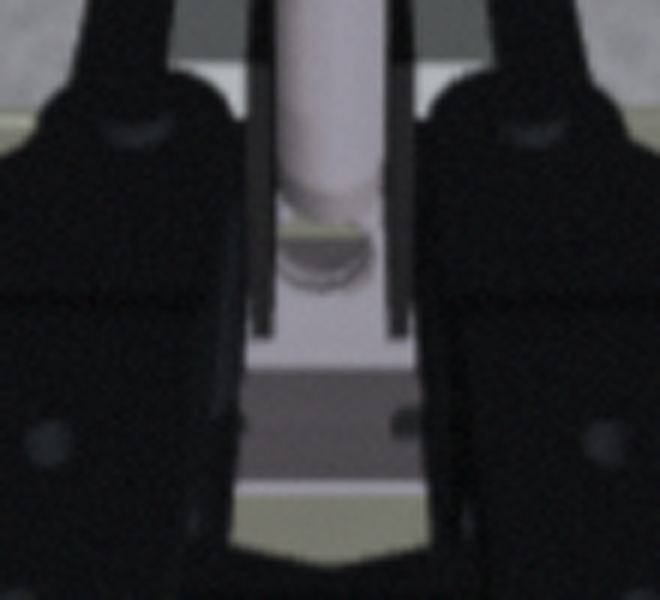

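```bash
python3 - <<'E'
from fitw import *
h=9.4
c=dict(np.load("w8.npz"));s=cam("side")
U=lambda x,y:(250+x/6-.4,170+y/6-.4)
V=lambda x,y:(270+x/8-.4,175+y/8-.4)
pw=[((-26,-13,46+h),U(92,165)),((-26,13,46+h),U(328,165)),((-26,-13,h),U(104,66)),((-26,13,h),U(303,66)),((-15,0,46+h),U(209,260))]
print("wrist");q=fit(c,pw,[473,10,-.21])
U2=lambda x,y:(230+x/6-.4,290+y/6-.4)
e=onz(c,U2(325,290),55); print("rim far",e); d=np.array([np.cos(-.2126),np.sin(-.2126)]); n=np.array([-d[1],d[0]])
ew=e[:2]-6.3*d; print("eye w",ew)
toe=q[:2]+15*np.array([np.cos(q[2]),np.sin(q[2])]); print("toe",toe,"eye-toe along x,y:",(ew-toe)@d,(ew-toe)@n)
ps=[((26,13,46+h),V(325,487)),((-26,13,46+h),V(492,512)),((26,13,h),V(325,577)),((-26,13,h),V(485,604)),((15,0,46+h),V(368,457)),((-15,0,46+h),V(462,483)),((-26,-13,46+h),V(505,463))]
print("side");q=fit(s,ps,[473,10,-.21])
toe=q[:2]+15*np.array([np.cos(q[2]),np.sin(q[2])]); es=onz(s,V(182,410),55)[:2];print("eye s",es,"toe",toe,"eye-toe",(es-toe)@d,(es-toe)@n)
E
```

```text
wrist
fit [ 4.728142e+02  1.283810e+01 -2.087000e-01]
[[-1.8, 0.3], [0.6, 0.1], [0.0, -0.7], [1.1, -0.9], [-0.3, 1.0]]
rim far [552.67231457  -4.87302603  55.        ]
eye w [546.51415521  -3.54371297]
toe [487.48861611   9.72966224] eye-toe along x,y: 60.4973249992097 -0.5200222272004051
side
fit [ 4.69112e+02  1.14609e+01 -1.45900e-01]
[[0.2, -0.6], [-0.2, 0.1], [-0.4, 0.7], [-0.4, 1.2], [0.2, 0.4], [0.2, -0.7], [0.2, -1.0]]
eye s [544.84349462  -6.80494885] toe [483.95254096   9.27981618] eye-toe 62.91394997177877 -2.874508985308042
```

Combined reading: the toe needs about +60.5 mm (wrist) to 62.9 mm (side) along the box's x, and about −0.5 mm in y. I'll set it down lightly, then slide it in on the counter.

>>> arm_command(
  moves=[
    [[0, -0.004, 0.015], [0, 0, 0], 0],
    [[0, 0, 0.015], [0, 0, 0], 0],
    [[0, 0, 0.013], [0, 0, 0], 0],
    [[0, 0, 0.01], [0, 0, 0], 0],
    [[0, 0, 0.007], [0, 0, 0], 0],
    [[0, 0, 0.002], [0, 0, 0], 0],
    [[0, 0, 0], [0, 0, 0], 0],
    [[0, 0, 0], [0, 0, 0], 0],
  ],
)

```text
clock: 12.47
tool_pos: [474.1, 9.9, 117.0]
tcp_rot: [0.334, 3.124, 0.0]
ft_force: [-0.1, -0.2, -3.5]
gripper_width: 0.089
```

>>> arm_command(
  moves=[
    [[-0.03, 0, 0.001], [0, 0, 0], 0],
    [[-0.05, 0, 0], [0, 0, 0], 0],
    [[-0.05, 0, 0], [0, 0, 0], 0],
    [[-0.05, 0, 0], [0, 0, 0], 0],
    [[-0.05, 0, 0], [0, 0, 0], 0],
    [[-0.05, 0, 0], [0, 0, 0], 0],
    [[-0.02, 0, 0], [0, 0, 0], 0],
    [[0, 0, 0], [0, 0, 0], 0],
  ],
)

```text
clock: 13.13
tool_pos: [519.5, -0.1, 116.9]
tcp_rot: [0.335, 3.122, -0.0]
ft_force: [1.2, -0.5, -0.4]
gripper_width: 0.097
```

```bash
python3 plan.py 473.3 9.5 117 -.2126 8 0|head -1; python3 - <<'E'
from h import *
c=cam("wrist");cv2.imwrite("pics/w9.png",c["pixels"][:,:,::-1]);np.savez("w9.npz",**c);crop(c,235,250,100,90,6,"pics/w9c.png")
s=cam("side");crop(s,250,175,100,80,8,"pics/s9.png")
E
```

```text
now [ 5.195e+02 -1.000e-01  1.169e+02] rot err deg [ 0.01  0.12 -0.05] dp [-46.2   9.6   0.1] F [ 1.24 -0.52 -0.38] w 0.097 t 13.13
```

View pics/w9c.png

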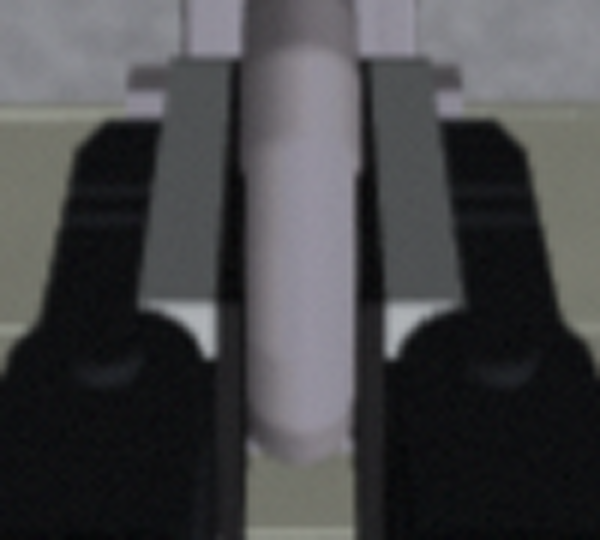

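View pics/s9.png

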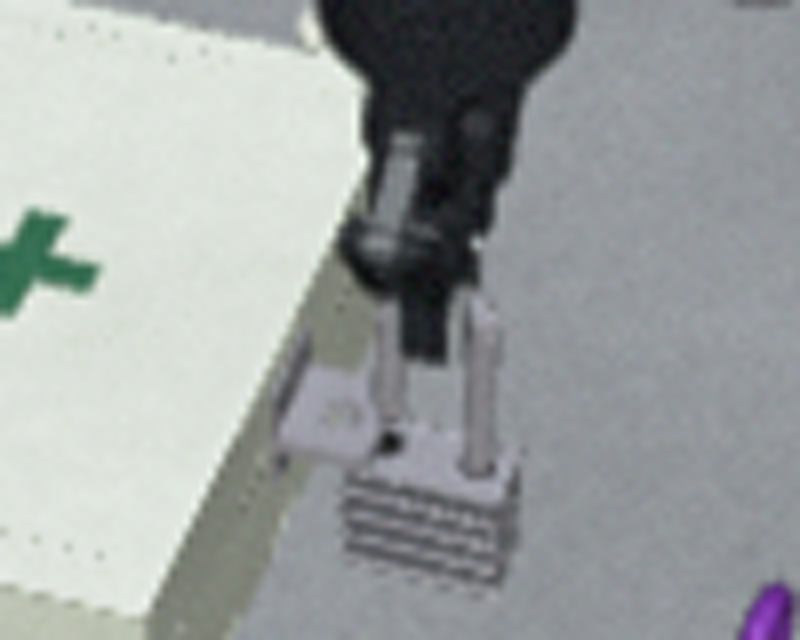

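```bash
python3 - <<'E'
from fitw import *
c=dict(np.load("w9.npz"));s=cam("side");d=np.array([np.cos(-.2126),np.sin(-.2126)]); n=np.array([-d[1],d[0]])
st=manip.sense();print(st["tool_pos"],st["ft_force"])
V=lambda x,y:(250+x/8-.4,175+y/8-.4)
es=onz(s,V(342,412),55)[:2]; 
ps=[((26,13,46),V(345,478)),((-26,13,46),V(503,500)),((26,13,0),V(347,550)),((-26,13,0),V(497,583)),((15,0,46),V(390,440)),((-15,0,46),V(477,468)),((-26,-13,46),V(520,450))]
q=fit(s,ps,[520,0,-.21])
toe=q[:2]+15*d; print("eye",es,"toe",toe,(es-toe)@d,(es-toe)@n)
# toe direct: lateral leg center px at bottom
for r in((388,424),(389,428)):
    tt=onz(s,V(*r),59)[:2]; print("toe direct",tt,(es-tt)@d,(es-tt)@n)
# wrist: tab end edge row, body
U=lambda x,y:(235+x/6-.4,250+y/6-.4)
a=onz(c,U(128,92),55);b=onz(c,U(462,92),55);print("tab end corners",a,b)
E
```

```text
[5.18398078e+02 2.20752367e-01 1.16882546e+02] [ 1.25761678 -0.07604693  0.36542966]
fit [ 5.145414e+02  2.246000e-01 -2.092000e-01]
[[-0.1, -2.0], [-0.2, -0.1], [-0.5, 1.5], [-0.0, 2.0], [-0.1, 0.3], [0.4, -0.6], [0.6, -0.8]]
eye [544.75070097  -5.90402059] toe [529.20372465  -2.94040428] 15.822274874729354 0.38355191676558364
toe direct [529.38961315   1.89268167] 16.66036269652882 -4.379942928934835
toe direct [528.90809721   3.63913965] 17.499543853979002 -5.985479617548516
tab end corners [530.53407084 -18.97914224  55.        ] [538.12421271  15.81935676  55.        ]
```

>>> arm_command(
  moves=[
    [[-0.02, -0.003, 0], [0, 0, 0], 0],
    [[-0.02, 0, 0], [0, 0, 0], 0],
    [[-0.02, 0, 0], [0, 0, 0], 0],
    [[-0.02, 0, 0], [0, 0, 0], 0],
    [[-0.015, 0, 0], [0, 0, 0], 0],
    [[-0.007, 0, 0], [0, 0, 0], 0],
    [[0, 0, 0], [0, 0, 0], 0],
    [[0, 0, 0], [0, 0, 0], 0],
  ],
)

```text
clock: 13.95
tool_pos: [532.8, -3.3, 116.8]
tcp_rot: [-0.334, -3.124, -0.0]
ft_force: [-2.1, 0.1, 2.0]
gripper_width: 0.094
```

```bash
python3 - <<'E'
from h import *
st=manip.sense();print(st["tool_pos"],st["ft_force"])
c=cam("wrist");np.savez("w10.npz",**c);crop(c,235,180,100,100,6,"pics/w10c.png")
s=cam("side");np.savez("s10.npz",**s);crop(s,260,190,66,50,12,"pics/s10.png")
E
```

```text
[532.83313604  -3.31995549 116.78893929] [-2.07250247  0.12834113  1.96974026]
```

View pics/w10c.png

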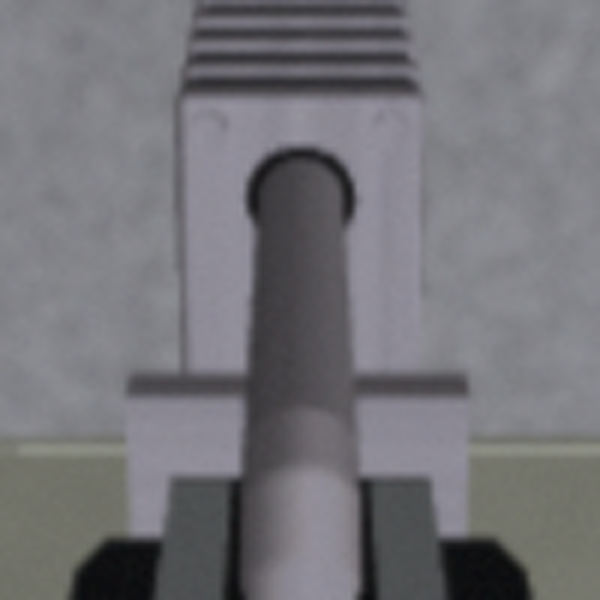

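View pics/s10.png

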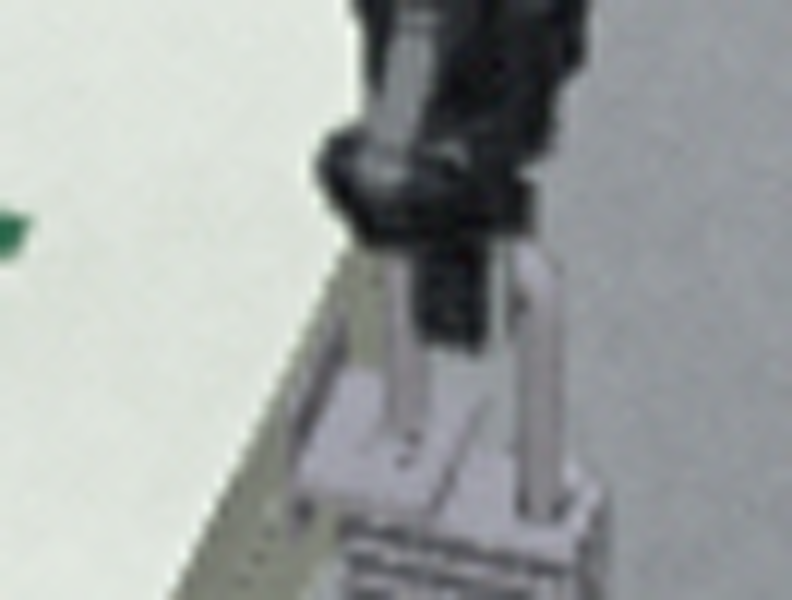

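```bash
python3 - <<'E'
from fitw import *
c=dict(np.load("w10.npz"));s=dict(np.load("s10.npz"));d=np.array([np.cos(-.2126),np.sin(-.2126)]); n=np.array([-d[1],d[0]])
U=lambda x,y:(235+x/6-.4,180+y/6-.4)
pw=[((-26,-13,46),U(182,93)),((-26,13,46),U(420,93)),((-26,-13,0),U(198,8)),((-26,13,0),U(403,8)),((-15,0,46),U(301,197))]
q=fit(c,pw,[532,0,-.21]); print("yaw off",q[2]+.2126)
a=onz(c,U(128,396),55)[:2];b=onz(c,U(468,396),55)[:2]; m=(a+b)/2
toe=q[:2]+15*d; e=m+14*d
print("tab w",np.linalg.norm(b-a),"yaw tab",np.arctan2(-(b-a)[0],(b-a)[1]),"eye",e,"toe",toe,(e-toe)@d,(e-toe)@n)
# side: leg axis at several crop rows
cv=s["pixels"]
V=lambda x,y:(260+x/12-.4,190+y/12-.4)
es=onz(s,(292.35,226.1),55)[:2]
P=np.array([*es,59]); print("expected toe px crop",((proj(s,P)[0]-[260,190]+.4)*12), "leg at z=85",((proj(s,[*es,85])[0]-[260,190]+.4)*12), "px per 1mm d",(proj(s,[*(es+d),59])-proj(s,P))*12)
g=cv2.cvtColor(cv,cv2.COLOR_RGB2GRAY)
for r in range(214,230): print(r,g[r,284:312])
E
```

```text
fit [ 5.307085e+02 -5.044000e-01 -2.142000e-01]
[[-1.1, 0.9], [1.1, 0.9], [-0.1, -2.2], [0.1, -2.2], [-0.0, 0.2]]
yaw off -0.0015715441808280273
tab w 35.43648828814216 yaw tab -0.21437131577247798 eye [547.90117182  -4.54394108] toe [545.37082711  -3.66944983] 2.657895021256107 -0.3208946361749415
expected toe px crop [393.12958529 424.53815822] leg at z=85 [393.98579103 335.59205628] px per 1mm d [[-4.49513415 -1.05150926]]
214 [224 225 218 140 126 124 131 127 125 132  71  39  40  38  37  35  73 136
 100 105 143 150 140 149 152 151 151 149]
215 [224 224 175 129 133 125 133 124 120 133  73  42  35  42  27  31  65 137
  94  83 130 143 138 150 157 149 149 151]
216 [225 213 156 131 115 127 130 129 123 137  77  33  32  49  41  31  69 139
  95 111 129 138 134 148 150 149 148 148]
217 [223 174 131 127 101 129 127 127 119 131  96  50  37  34  38  26  69 141
 105 117 130 134 127 144 152 152 149 143]
218 [219 157 134 108  93 124 126 127 116 133 113  78  78  65  61  46  94 137
 125 123 125 133 126 148 152 155 146 148]
219 [175 137 122  89  85 125 128 125 121 134 127 124 144 125 119  92 123 14
[... 533 characters left out ...]
101 157 163 163 162 154 123 132 131 136 155 162 157 135 139 151
 148 123 129 132 125 144 147 152 153 151]
225 [ 99  77 133 161 159 162 160 141 130 132 133 145 158 159 151 130 146 151
 148 120 130 133 123 146 148 152 152 153]
226 [ 98  97 156 162 161 160 153 145 144 132 106 144 166 157 137 138 148 151
 142 114 128 132 129 147 144 149 151 149]
227 [103 129 158 162 163 155 147 157 159 150 135 153 158 151 132 153 151 154
 130 112 127 130 128 151 147 153 154 151]
228 [110 158 165 159 162 162 159 159 159 122 137 158 156 135 137 159 158 162
 157 116 128 128 131 163 147 146 152 149]
229 [123 154 156 162 162 158 157 159 163 153 162 159 151 112 153 158 158 163
 161 116 128 132 132 175 159 142 148 152]
```

Both cameras now say the toe is about 2.7 mm short of the eye, so I'll nudge forward 2.5 mm.

>>> arm_command(
  moves=[
    [[-0.006, -0.002, 0], [0, 0, 0], 0],
    [[-0.006, 0, 0], [0, 0, 0], 0],
    [[-0.005, 0, 0], [0, 0, 0], 0],
    [[0, 0, 0], [0, 0, 0], 0],
    [[0, 0, 0], [0, 0, 0], 0],
    [[0, 0, 0], [0, 0, 0], 0],
    [[0, 0, 0], [0, 0, 0], 0],
    [[0, 0, 0], [0, 0, 0], 0],
  ],
)

```text
clock: 14.72
tool_pos: [535.3, -4.2, 116.9]
tcp_rot: [0.334, 3.124, 0.0]
ft_force: [-2.7, 1.2, 2.0]
gripper_width: 0.091
```

```bash
python3 - <<'E'
from fitw import *
st=manip.sense();print(st["tool_pos"],st["ft_force"])
c=cam("wrist");np.savez("w11.npz",**c);crop(c,235,180,100,100,6,"pics/w11c.png")
s=cam("side");np.savez("s11.npz",**s);crop(s,275,205,40,30,20,"pics/s11.png")
g=cv2.cvtColor(s["pixels"],cv2.COLOR_RGB2GRAY)
for r in range(219,232): print(r,g[r,284:304])
E
```

```text
[535.31289195  -4.20678158 116.85273975] [-2.67028533  1.15882169  2.02613007]
219 [173 134 127  89  85 123 127 121 132 128 114 133 145 144 127 140 150 149
 122 126]
220 [156 135 108  85 109 141 135 122 131 132 114 144 149 153 152 152 157 152
 123 129]
221 [137 148  98  94 145 164 160 125 129 129 120 153 155 156 151 153 155 151
 117 126]
222 [139 119  94 114 159 163 159 119 131 127 133 160 162 155 158 158 154 151
 124 125]
223 [143  97  87 133 159 163 161 123 132 133 129 157 160 161 159 149 140 150
 123 126]
224 [124  72 103 156 164 163 158 128 134 132 128 159 160 157 155 139 136 150
 120 127]
225 [ 99  75 128 161 160 160 159 131 133 137 131 152 159 157 153 131 148 152
 125 129]
226 [100 102 156 161 162 159 155 142 111 139 128 143 157 156 136 140 150 151
 116 126]
227 [104 130 157 159 163 158 149 146 101 120 134 149 160 153 126 158 159 153
 100 127]
228 [110 156 166 161 162 159 156 140 113 114 144 156 152 136 134 159 162 161
 113 131]
229 [123 154 156 161 159 157 157 157 159 158 160 158 150 118 153 156 161 158
 114 128]
230 [130 136 140 152 152 156 157 160 159 163 160 157 136 119 157 166 162 153
 108 127]
231 [121 110 133 134 133 136 140 152 148 156 154 151 112 142 159 160 163 136
  82 125]
```

View pics/w11c.png

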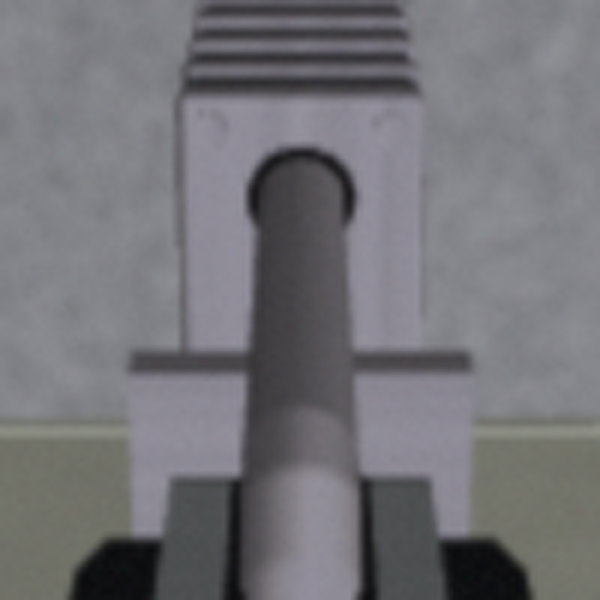

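View pics/s11.png

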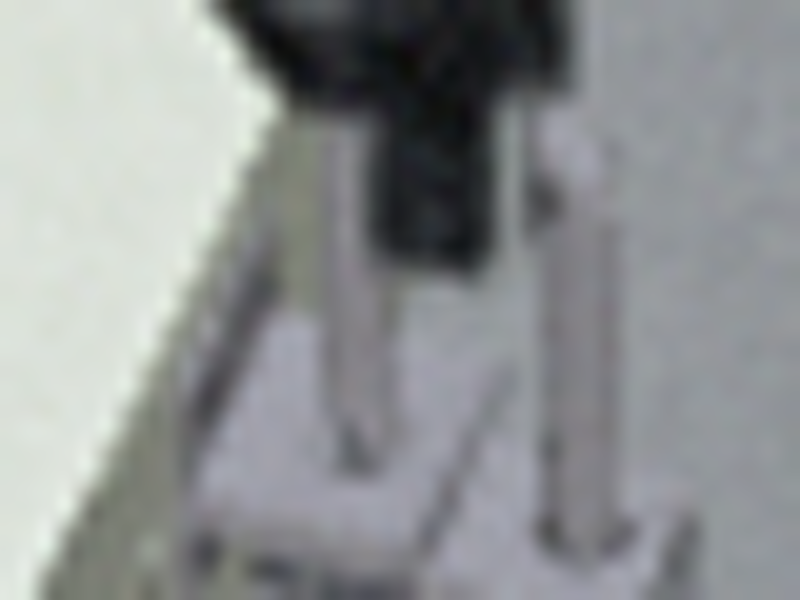

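```bash
python3 - <<'E'
from fitw import *
c=dict(np.load("w11.npz"));d=np.array([np.cos(-.2126),np.sin(-.2126)]); n=np.array([-d[1],d[0]])
U=lambda x,y:(235+x/6-.4,180+y/6-.4)
a=onz(c,U(130,373),55)[:2];b=onz(c,U(472,373),55)[:2]; e=(a+b)/2+14*d
f=(onz(c,U(182,93),46)[:2]+onz(c,U(420,93),46)[:2])/2+41*d
h=onz(c,U(302,148),46)[:2]  # rear of long-leg hole
print((e-f)@d,(e-f)@n, "via hole rim r=5.5:", (e-(h+5.5*d+30*d))@d)
E
```

```text
0.6212354676736254 -0.04357828422486401 via hole rim r=5.5: 0.13334008546957998
```

Aligned to within about 0.5 mm. I'll nudge 0.3 mm and press slowly.

>>> arm_command(
  moves=[
    [[-0.002, 0, 0.004], [0, 0, 0], 0],
    [[0, 0, 0.005], [0, 0, 0], 0],
    [[0, 0, 0.006], [0, 0, 0], 0],
    [[0, 0, 0.006], [0, 0, 0], 0],
    [[0, 0, 0.006], [0, 0, 0], 0],
    [[0, 0, 0.006], [0, 0, 0], 0],
    [[0, 0, 0], [0, 0, 0], 0],
    [[0, 0, 0], [0, 0, 0], 0],
  ],
)

```text
clock: 15.48
tool_pos: [535.4, -4.2, 111.5]
tcp_rot: [-0.334, -3.123, -0.0]
ft_force: [-3.2, 1.4, 2.6]
gripper_width: 0.092
```

>>> arm_command(
  moves=[
    [[0, 0, 0.005], [0, 0, 0], 0],
    [[0, 0, 0.005], [0, 0, 0], 0],
    [[0, 0, 0.005], [0, 0, 0], 0],
    [[0, 0, 0.005], [0, 0, 0], 0],
    [[0, 0, 0.005], [0, 0, 0], 0],
    [[0, 0, 0.005], [0, 0, 0], 0],
    [[0, 0, 0], [0, 0, 0], 0],
    [[0, 0, 0], [0, 0, 0], 0],
  ],
)

```text
clock: 16.15
tool_pos: [535.4, -4.2, 107.1]
tcp_rot: [-0.334, -3.123, -0.0]
ft_force: [-3.8, 0.5, 3.0]
gripper_width: 0.094
```

```bash
python3 - <<'E'
from fitw import *
st=manip.sense();print(st["tool_pos"],st["ft_force"])
c=cam("wrist");crop(c,235,180,100,100,6,"pics/w12c.png")
s=cam("side");crop(s,265,195,66,50,12,"pics/s12.png")
E
```

```text
[535.44640506  -4.19021497 107.06056599] [-3.75090925  0.5297932   2.98138157]
```

View pics/w12c.png

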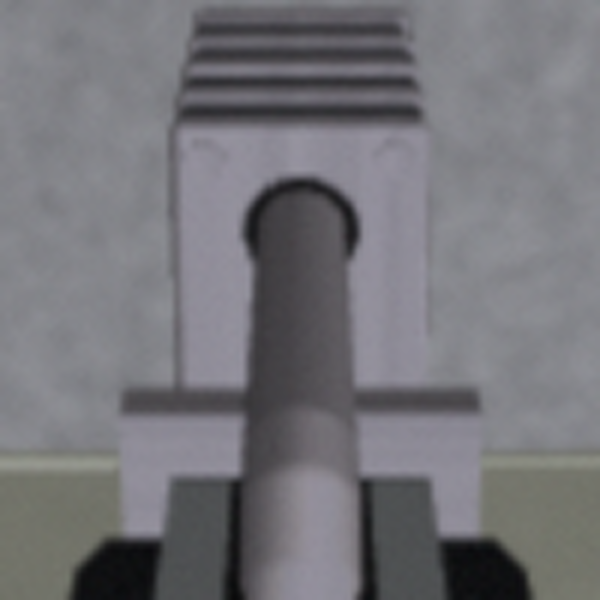

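View pics/s12.png

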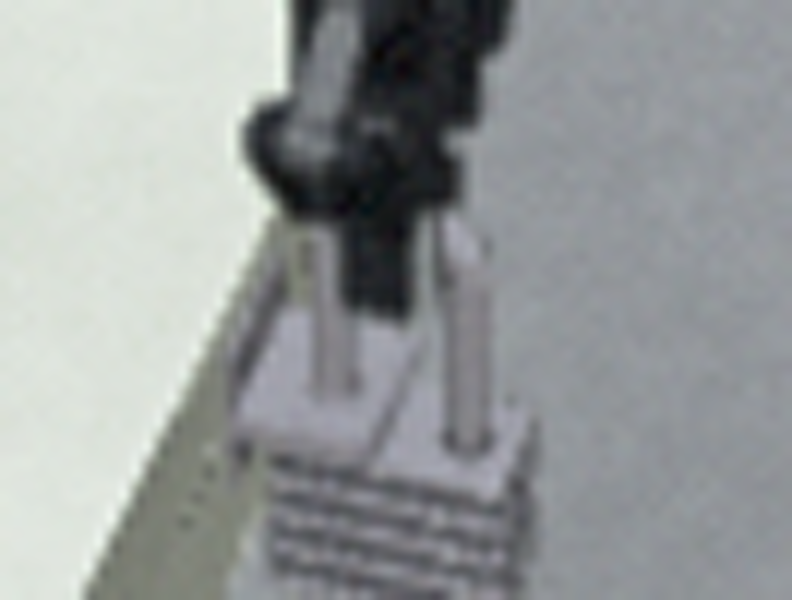

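The toe has entered the eye and there's no slip; travel is about 9.8 mm. Continuing in 2 mm steps and watching the force.

>>> arm_command(
  moves=[
    [[0, 0, 0.003], [0, 0, 0], 0],
    [[0, 0, 0.003], [0, 0, 0], 0],
    [[0, 0, 0.003], [0, 0, 0], 0],
    [[0, 0, 0.003], [0, 0, 0], 0],
    [[0, 0, 0.002], [0, 0, 0], 0],
    [[0, 0, 0], [0, 0, 0], 0],
    [[0, 0, 0], [0, 0, 0], 0],
    [[0, 0, 0], [0, 0, 0], 0],
  ],
)

```text
clock: 16.92
tool_pos: [535.5, -4.2, 105.1]
tcp_rot: [-0.334, -3.124, -0.0]
ft_force: [-3.0, 1.2, 3.7]
gripper_width: 0.093
```

>>> arm_command(
  moves=[
    [[0, 0, 0.003], [0, 0, 0], 0],
    [[0, 0, 0.003], [0, 0, 0], 0],
    [[0, 0, 0.003], [0, 0, 0], 0],
    [[0, 0, 0.003], [0, 0, 0], 0],
    [[0, 0, 0.002], [0, 0, 0], 0],
    [[0, 0, 0], [0, 0, 0], 0],
    [[0, 0, 0], [0, 0, 0], 0],
    [[0, 0, 0], [0, 0, 0], 0],
  ],
)

```text
clock: 17.58
tool_pos: [535.5, -4.2, 103.0]
tcp_rot: [-0.334, -3.124, -0.0]
ft_force: [-3.8, 0.1, 3.8]
gripper_width: 0.088
```

>>> arm_command(
  moves=[
    [[0, 0, 0.003], [0, 0, 0], 0],
    [[0, 0, 0.003], [0, 0, 0], 0],
    [[0, 0, 0.003], [0, 0, 0], 0],
    [[0, 0, 0.003], [0, 0, 0], 0],
    [[0, 0, 0.002], [0, 0, 0], 0],
    [[0, 0, 0], [0, 0, 0], 0],
    [[0, 0, 0], [0, 0, 0], 0],
    [[0, 0, 0], [0, 0, 0], 0],
  ],
)

```text
clock: 18.25
tool_pos: [535.5, -4.2, 100.9]
tcp_rot: [-0.334, -3.124, -0.0]
ft_force: [-3.8, 1.0, 3.1]
gripper_width: 0.092
```

```bash
python3 -c "
from h import *
print(manip.sense()['ft_force'],manip.sense()['tool_pos'])"
```

```text
[-3.76619603  1.02750309  3.06712981] [535.52403706  -4.23203006 100.92490644]
```

>>> arm_command(
  moves=[
    [[0, 0, 0.003], [0, 0, 0], 0],
    [[0, 0, 0.003], [0, 0, 0], 0],
    [[0, 0, 0.003], [0, 0, 0], 0],
    [[0, 0, 0.003], [0, 0, 0], 0],
    [[0, 0, 0.002], [0, 0, 0], 0],
    [[0, 0, 0], [0, 0, 0], 0],
    [[0, 0, 0], [0, 0, 0], 0],
    [[0, 0, 0], [0, 0, 0], 0],
  ],
)

```text
clock: 18.92
tool_pos: [535.7, -4.3, 98.9]
tcp_rot: [0.334, 3.123, 0.0]
ft_force: [-3.2, 0.5, 3.0]
gripper_width: 0.093
```

>>> arm_command(
  moves=[
    [[0, 0, 0.003], [0, 0, 0], 0],
    [[0, 0, 0.003], [0, 0, 0], 0],
    [[0, 0, 0.003], [0, 0, 0], 0],
    [[0, 0, 0.003], [0, 0, 0], 0],
    [[0, 0, 0.002], [0, 0, 0], 0],
    [[0, 0, 0], [0, 0, 0], 0],
    [[0, 0, 0], [0, 0, 0], 0],
    [[0, 0, 0], [0, 0, 0], 0],
  ],
)

```text
clock: 19.58
tool_pos: [535.8, -4.3, 97.5]
tcp_rot: [0.334, 3.123, -0.0]
ft_force: [-3.8, 1.4, 6.0]
gripper_width: 0.088
```

>>> arm_command(
  moves=[
    [[0, 0, 0.003], [0, 0, 0], 0],
    [[0, 0, 0.003], [0, 0, 0], 0],
    [[0, 0, 0.003], [0, 0, 0], 0],
    [[0, 0, 0.003], [0, 0, 0], 0],
    [[0, 0, 0.002], [0, 0, 0], 0],
    [[0, 0, 0], [0, 0, 0], 0],
    [[0, 0, 0], [0, 0, 0], 0],
    [[0, 0, 0], [0, 0, 0], 0],
  ],
)

```text
clock: 20.25
tool_pos: [535.9, -4.2, 95.8]
tcp_rot: [0.334, 3.123, 0.0]
ft_force: [-5.2, 0.7, 7.7]
gripper_width: 0.088
```

The force is rising (7.7 N at about 21 mm), so I'm near the pawl. Smaller steps from here.

>>> arm_command(
  moves=[
    [[0, 0, 0.002], [0, 0, 0], 0],
    [[0, 0, 0.002], [0, 0, 0], 0],
    [[0, 0, 0.002], [0, 0, 0], 0],
    [[0, 0, 0.001], [0, 0, 0], 0],
    [[0, 0, 0], [0, 0, 0], 0],
    [[0, 0, 0], [0, 0, 0], 0],
    [[0, 0, 0], [0, 0, 0], 0],
    [[0, 0, 0], [0, 0, 0], 0],
  ],
)

```text
clock: 20.92
tool_pos: [535.6, -4.2, 93.1]
tcp_rot: [-0.334, -3.124, -0.0]
ft_force: [-2.5, 1.1, 0.9]
gripper_width: 0.089
```

>>> arm_command(
  moves=[
    [[0, 0, 0.002], [0, 0, 0], 0],
    [[0, 0, 0.002], [0, 0, 0], 0],
    [[0, 0, 0.002], [0, 0, 0], 0],
    [[0, 0, 0.001], [0, 0, 0], 0],
    [[0, 0, 0], [0, 0, 0], 0],
    [[0, 0, 0], [0, 0, 0], 0],
    [[0, 0, 0], [0, 0, 0], 0],
    [[0, 0, 0], [0, 0, 0], 0],
  ],
)

```text
clock: 21.58
tool_pos: [535.7, -4.3, 92.9]
tcp_rot: [0.334, 3.123, 0.0]
ft_force: [-2.8, 0.8, 4.3]
gripper_width: 0.092
```

The force dropped through the pawl and then rose stiffly. One more mm to be sure.

>>> arm_command(
  moves=[
    [[0, 0, 0.002], [0, 0, 0], 0],
    [[0, 0, 0.002], [0, 0, 0], 0],
    [[0, 0, 0.002], [0, 0, 0], 0],
    [[0, 0, 0.001], [0, 0, 0], 0],
    [[0, 0, 0], [0, 0, 0], 0],
    [[0, 0, 0], [0, 0, 0], 0],
    [[0, 0, 0], [0, 0, 0], 0],
    [[0, 0, 0], [0, 0, 0], 0],
  ],
)

```text
clock: 22.25
tool_pos: [535.6, -4.2, 91.6]
tcp_rot: [0.334, 3.124, 0.0]
ft_force: [-2.8, 1.4, 4.8]
gripper_width: 0.091
```

>>> arm_command(
  moves=[
    [[0, 0, 0.002], [0, 0, 0], 0],
    [[0, 0, 0.002], [0, 0, 0], 0],
    [[0, 0, 0.002], [0, 0, 0], 0],
    [[0, 0, 0.001], [0, 0, 0], 0],
    [[0, 0, 0], [0, 0, 0], 0],
    [[0, 0, 0], [0, 0, 0], 0],
    [[0, 0, 0], [0, 0, 0], 0],
    [[0, 0, 0], [0, 0, 0], 0],
  ],
)

```text
clock: 22.92
tool_pos: [535.8, -4.2, 91.4]
tcp_rot: [0.334, 3.123, 0.0]
ft_force: [-4.4, 1.3, 8.7]
gripper_width: 0.091
```

The force rises stiffly at z 91.4, which looks like the stop after the click. I'll relieve the load, open the jaws a little and check that the shackle stays down.

>>> arm_command(
  moves=[
    [[0, 0, -0.006], [0, 0, 0], 0],
    [[0, 0, -0.005], [0, 0, 0], 0],
    [[0, 0, 0], [0, 0, 0], 0],
    [[0, 0, 0], [0, 0, 0], 0.2],
    [[0, 0, 0], [0, 0, 0], 0.25],
    [[0, 0, 0], [0, 0, 0], 0.25],
    [[0, 0, 0], [0, 0, 0], 0.25],
    [[0, 0, 0], [0, 0, 0], 0.25],
  ],
)

```text
clock: 23.58
tool_pos: [535.6, -4.3, 91.9]
tcp_rot: [-0.334, -3.124, 0.0]
ft_force: [-0.2, -0.3, -0.8]
gripper_width: 0.246
```

```bash
python3 - <<'E'
from fitw import *
st=manip.sense();print(st["tool_pos"],st["ft_force"])
c=cam("wrist");crop(c,235,180,100,100,6,"pics/w13c.png")
s=cam("side");crop(s,265,195,66,50,12,"pics/s13.png")
E
```

```text
[535.61100155  -4.29464565  91.86212845] [-0.16786807 -0.25205926 -0.75647221]
```

View pics/w13c.png

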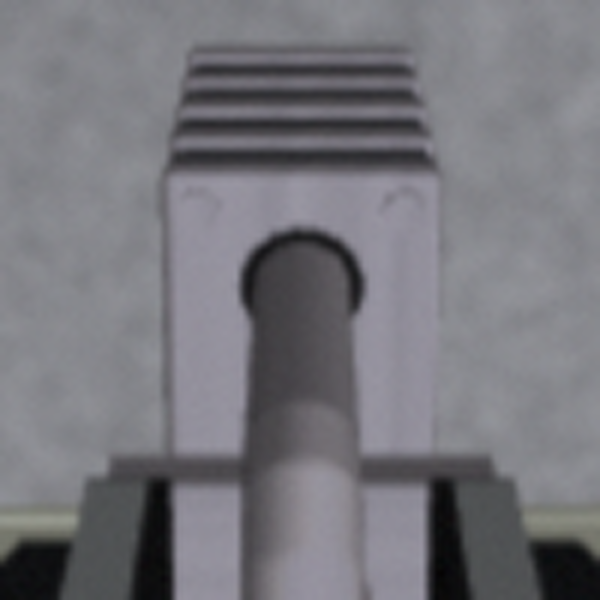

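View pics/s13.png

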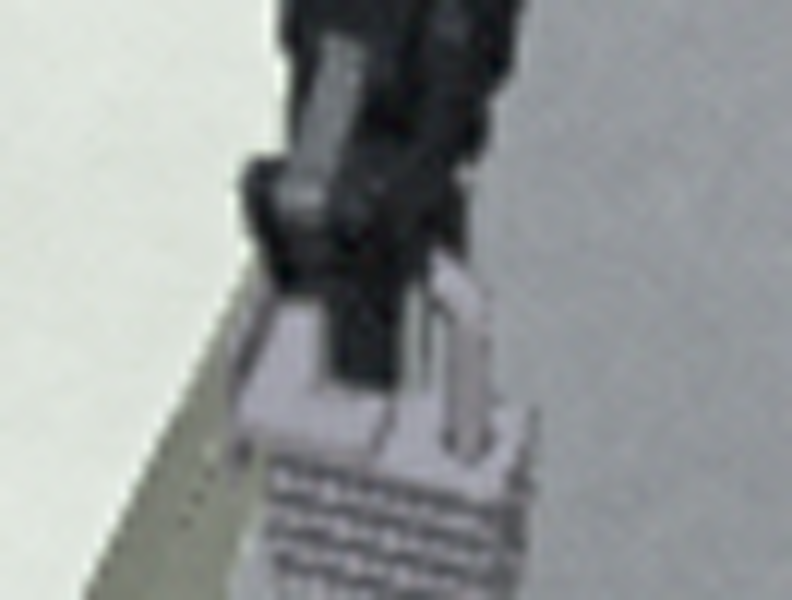

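With the jaws open the shackle stays down: the bow is still low at about (460,290). Lifting straight up and away.

>>> arm_command(
  moves=[
    [[0, 0, 0], [0, 0, 0], 0.35],
    [[0, 0, -0.02], [0, 0, 0], 0.35],
    [[0, 0, -0.06], [0, 0, 0], 0.35],
    [[0, 0, -0.12], [0, 0, 0], 0.35],
    [[0, 0, -0.15], [0, 0, 0], 0.35],
    [[0, 0, -0.15], [0, 0, 0], 0.35],
    [[0, 0, -0.15], [0, 0, 0], 0.35],
    [[0, 0, -0.1], [0, 0, 0], 0.35],
  ],
)

```text
clock: 24.35
tool_pos: [536.5, -4.3, 208.6]
tcp_rot: [0.334, 3.119, 0.0]
ft_force: [0.2, 0.2, 0.3]
gripper_width: 0.348
```

>>> arm_command(
  moves=[
    [[0.2, 0, -0.1], [0, 0, 0], 0.35],
    [[0.2, 0, 0], [0, 0, 0], 0.35],
    [[0.2, 0, 0], [0, 0, 0], 0.35],
    [[0.2, 0, 0], [0, 0, 0], 0.35],
    [[0.1, 0, 0], [0, 0, 0], 0.35],
    [[0, 0, 0], [0, 0, 0], 0.35],
    [[0, 0, 0], [0, 0, 0], 0.35],
    [[0, 0, 0], [0, 0, 0], 0.35],
  ],
)

```text
clock: 25.02
tool_pos: [404.4, 24.2, 220.5]
tcp_rot: [0.334, 3.122, 0.0]
ft_force: [0.1, 0.1, 0.3]
gripper_width: 0.349
```

```bash
python3 - <<'E'
from fitw import *
st=manip.sense();print(st["tool_pos"],st["ft_force"])
c=cam("wrist");cv2.imwrite("pics/w14.png",c["pixels"][:,:,::-1])
s=cam("side");crop(s,250,180,80,60,10,"pics/s14.png")
t=cam("top");cv2.imwrite("pics/t14.png",t["pixels"][:,:,::-1])
E
```

```text
[404.4196862   24.17795502 220.50623891] [0.10457086 0.05387842 0.25526103]
```

View pics/w14.png

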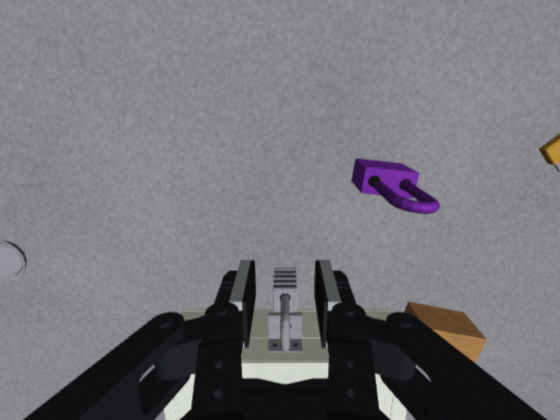

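View pics/s14.png

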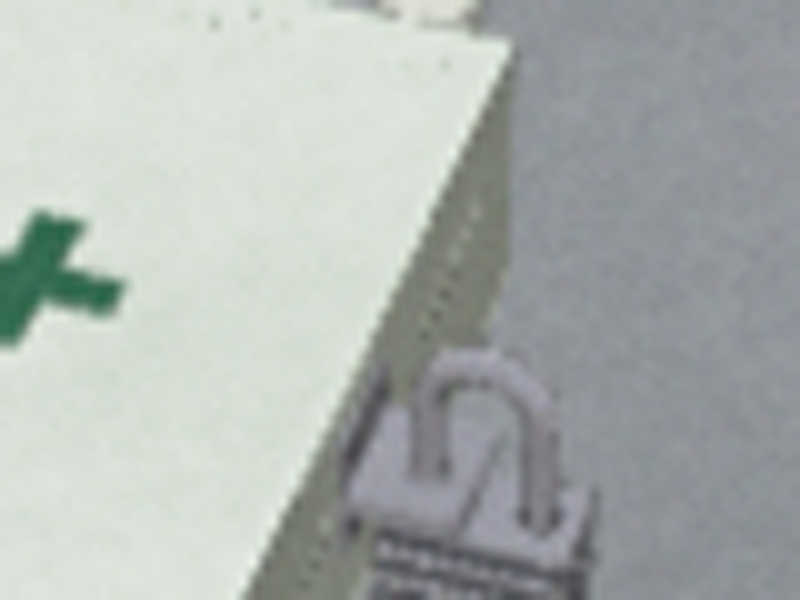

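View pics/t14.png

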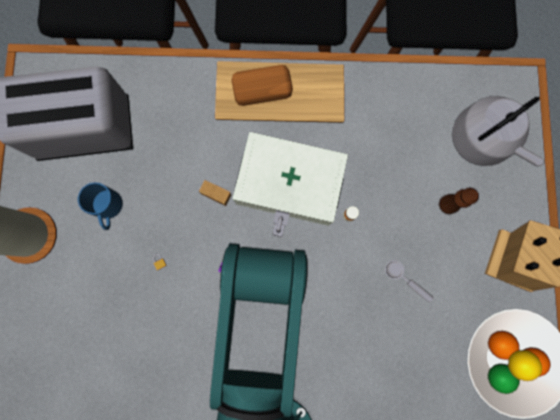

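The side view shows the short leg through the tab at (430,470) with the bow low at (480,360) and nothing holding it. The padlock stands upright, the lid is shut and the bystanders haven't moved. Handing in.

```bash
python3 -c "
from workcell import order
print(order.sign_off())"
```

```text
the job is handed in; nothing more can be done
None
```

The medicine box is locked and the job was handed in at about 25 s. I pressed the lid shut, slid the padlock upright under the tabs with its short leg over the eye, and pressed the shackle down by its bow until it clicked.

- **Pressing:** The force read 7.7 N at about 21 mm of travel, then fell to 0.9 N. The shackle came up firm about 25 mm down. The highest vertical reading was 8.7 N, with up to about 5 N sideways. I only had one reading at the end of each move, so a brief higher peak in between could have gone unseen.
- **Final pictures:** With the jaws open and the arm away, the bow stays low. The short leg goes through both tabs, the padlock stands upright, the lid is shut, and the other things look unmoved.
- **Camera disagreement:** Before the slide, the wrist and side cameras differed by about 2.5 mm on how far the toe was from the eye. I corrected this near the eye, where they agreed to within about 0.6 mm. The shackle then went in with no sign of catching.
- **One odd reading:** After the click, a 1 mm step moved only 0.2 mm and looked like the bottom, but the next step moved 1.3 mm. I counted it as the bottom only when a second firm rise came, and the shackle then stayed down once released.

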